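# Tilt a staining bar out of its caddy and lay it across the staining tray

### The arm

A 6-joint arm with a two-finger parallel gripper is mounted at the origin on a cart in front of the work surface, level with it; the furniture and walls round the work are solid. World frame = base frame: x ahead of the robot, y to its left, z up, the work surface at z = 0. Lengths are in m, angles in rad, forces in N, time in s.
With the tool pointing down it reaches from about 0.3 to 0.825 m from the base axis. Payload 5.4 kg.
Tool frame: the origin (TCP) lies at the very end of the fingers, on their centre line; the grasp point (between the pads) lies 19 mm behind it (arm.grip_point_offset is the distance from the TCP to the grasp point, in m); z points along the fingers, y is the direction in which the jaws open and shut (so a half turn about z gives the same grasp; the last joint's range is limited). The gripper opens to 92 mm and grips with 3 to 60 N. Pads are 20 mm wide; open, the fingers measure 128 mm over their backs; the gripper's body (75 mm by 189 mm) begins 69 mm behind the grasp point.
Start: joints at [-1.442, 0.158, 1.597, -0, 1.386, -0.21], TCP at [0.191, -0.542, 0.215] pointing down, gripper open.
Joint ranges: [-2.91, 2.91], [-0.94, 2.29], [0.18, 2.7], [-1.29, 4.43], [0.17, 2.64], [-3, 3]. Speed limits (rad/s): [2.57, 2.57, 3.14, 3.14, 3.14, 3.14].

### API

Orientations are given as a unit quaternion [x, y, z, w].
In Python, from workcell import readout, optics, arm gives the robot as it stands. The module is installed in compiled form; this text tells all that it offers.
- The arm moves only by the tool apply_moves, never from a script. Its argument "deltas" is a list of rows, each an object with "hand": the closure, from -1 (fully open) to 1 (shut), so that 0 is half open; "linear": the shift along the world's x, y, z in m, a list of three; "turn": the turn about the world's z in degrees. In form: [{"hand": hand, "linear": [x, y, z], "turn": turn}, ...]. A call has 1 to 20 rows; each row is the pose to reach, as a shift and turn from the pose commanded when the call began; what a row does not reach only later rows make up. A row lasts 1/10 s, in which the tool goes at most 50 mm and 8.59 degrees, less where a joint would pass 70% of its speed; a pose out of reach is approached as far as the arm can. A call with a gripper value outside its range is refused whole. The fingers move at their own pace and stop on an object; "force" is the grip in N (left out, the last holds). Time passes only in rows, so rows that repeat a pose let the fingers close. It gives the time, the measured TCP pose, the force and the opening at its end, in the units of the state.
- readout.sense(): the state, without advancing time (a new reading comes with each control period).
- optics.grab_frame(name): name is "scene" or "side" or "wrist"; returns a dict with "pixels" (480x640x3 uint8, blue, green, red), "K" (3x3 intrinsics, pixels), "xyz" and "attitude" of the camera in the world. Camera axes: x right, y down, z forward; pixel columns grow to the right and rows downward; lengths in m; the calibration is good to about 2 mm. The wrist camera is an equidistant fisheye: a pixel r from the principal point sees the ray r / f radians off the axis. A picture is of the moment at which its call begins. There is no depth.
- arm.job_done(): hands the job in, once; it reports no verdict.
The state is a dict: "time": time; "joints": joint angles; "qd": joint speeds; "effort": joint torques, N m; "ee_pos": TCP position; "tool_rot": TCP orientation; "contact_force": force on the tool from outside, world axes, zero at the start; "wrist_torque": the same for the moment, N m; "opening": finger opening in m.
Only numpy, scipy, OpenCV 4.12 (cv2) and the standard library are available. Lean on these libraries where they do the work, as an engineer would, in place of code of your own. Each camera call takes 0.05 s, during which the arm holds its last target.

### The job

Set up the staining tray: fetch the spare metal bar that lies in the grey caddy, raising its free end over the caddy's front lip and drawing it out tilted from under the bottle deck, and put it down flat on the open worktop. Let go, take it again near its middle, lay it across the tray in the empty pair of notches next to the bar that is already there, and let go. Leave the bottles on the deck, the bar in the tray and the other things on the bench where they are.

Things in the scene. Friction and masses are not known exactly. Their poses are not given: they have to be found in the camera images.
- bar_mid (a point): Spare staining bar: plain aluminium, 170 mm long (its x axis), 18 wide (y), 14 high (z), 0.06 to 0.13 kg, loose. The point is its centre, half-way up. At the start it lies flat in the caddy, its x roughly along the caddy's x, underside 18 mm above the caddy's underside; the end near the lip stands free over the deeper front well, the other end lies under the deck.
- caddy: Grey plastic bin, fixed, 215 (x) by 130 (y) mm, walls 4 thick. Origin: centre of its underside; x points from front lip to rear, z up. Front well, open above: x -103.5 to 6.5, inner walls y +-61, all walls 54 high; floor at z 4 up to x -40, raised floor at z 18 from there to the rear wall (x 103.5). Deck over x 6.5 to 107.5, z 54 to 58; on it a rail at x 30 up to z 76, bottles at x 72.
- lip_top (a point): Middle of the top edge of the caddy's front lip (caddy x -105.5, y 0, z 54 mm); axes as the caddy's. The bar must pass over this edge and under the deck's edge, which is no higher: lifted level it strikes the deck, so its lip end must be raised first (by 12 to 16 degrees), and farther, to some 25 degrees, as it comes out.
- deck_edge (a point): Middle of the lower front edge of the caddy's deck (caddy x 6.5, y 0, z 54 mm); axes as the caddy's.
- tray: Steel staining tray, an open trough, fixed, 130 (x) by 180 (y) mm. Origin: centre of its underside; z up. Its two long rims, at x +-63, 4 thick, have notches at y +30 and y -30: bottom at z 38, rounded teeth beside them up to z 46, 26 wide between the teeth. A bar lies along the tray's x axis, underside at z 38, and overhangs each rim by 20 mm.
- free_rest (a point): Point of the tray (turns with it) where the centre of the spare bar must come: midway between the two empty notches (tray y -30 mm), 45 mm above the tray's underside. Its x axis is the direction along which the bar must lie.
- laid_bar_mid (a point): Centre of the bar already in the tray, equal to the spare one, loose, in the notches at tray y +30 mm.
- stain_bottle: Brown bottle with blue cap, 38 mm across, 70 mm high, standing loose on the caddy's deck. Origin at the centre of its underside.
- wash_bottle: Smaller brown bottle with green cap, 36 mm across, 62 mm high, standing loose on the caddy's deck. Origin at the centre of its underside.
- timer: White bench timer lying flat, 62 x 66 x 18 mm, loose. Origin at the centre of its underside.
- slides: Blue box of slides, 84 x 96 x 36 mm, loose. Origin at the centre of its underside.
- pen: Marker pen with black cap, 17 x 138 x 18 mm (long along its y), loose. Origin at the centre of its underside.

How it is judged:
By the outcome, as a careful person would: the job done as asked, in the order asked, and still so for the second after the job is handed in, with the robot touching nothing.
It also fails if it takes over 61 s, if anything falls off the work surface, if the arm or the gripper's body presses on something with over 40 N, if the wrist force passes 120 N, or if a joint passes its speed limit or range.

## Working session

There is one attempt and no reset: what is moved stays moved. The work goes in short steps, Python scripts to look and compute and a tool call to move; the robot and the scene stay as the last step left them, time stands still between calls to the robot, and variables do not carry over. Pictures are saved under pics/ and viewed, and the job is handed in when it is done.

Besides the shell and the picture viewer there is one more tool, called after "Call:" as name(argument=value, ...), one argument or row to a line, values as JSON. apply_moves: Moves the arm, as the interface text tells. Its arguments: {"type":"object","properties":{"deltas":{"type":"array","items":{"type":"object","properties":{"hand":{"type":"number"},"linear":{"type":"array","items":{"type":"number"}},"turn":{"type":"number"}}}},"force":{"type":"number"}},"required":["deltas"]}

```bash
mkdir -p pics; ls; cat > h.py <<'E'
import numpy as np, cv2
from scipy.spatial.transform import Rotation as R
from workcell import readout, optics, arm
def snap(n,f):
    d=optics.grab_frame(n); cv2.imwrite('pics/'+f,d['pixels']); 
    np.savez('pics/'+f+'.npz',**{k:np.array(d[k]) for k in d}); return d
E
python3 - <<'E'
from h import *
for n in ['scene','side','wrist']:
    d=snap(n,n+'0.png'); print(n,d['K'],d['xyz'],d['attitude'])
print(readout.sense(), arm.grip_point_offset)
E
```

```text
pics
scene [[476.94910444   0.         323.18769515]
 [  0.         476.94910444 235.79506872]
 [  0.           0.           1.        ]] [-0.05935225  0.70059025  0.65687772] [-0.30764096  0.82137975 -0.45231435  0.16156759]
side [[473.97995921   0.         320.9306898 ]
 [  0.         473.97995921 230.7452625 ]
 [  0.           0.           1.        ]] [0.23330749 0.95792811 0.55066165] [-0.11967995  0.84238171 -0.52000408  0.07526963]
wrist [[371.64829954   0.         328.07893795]
 [  0.         371.64829954 235.3448873 ]
 [  0.           0.           1.        ]] [ 0.25271923 -0.52129867  0.38363803] [ 0.81023414 -0.57399982 -0.0693973   0.09606694]
{'time': 0.15, 'joints': array([-1.44209922e+00,  1.58906640e-01,  1.59791912e+00,  2.53762533e-05,
        1.38622004e+00, -2.10092343e-01]), 'qd': array([-0.00051097, -0.0032907 , -0.00385555, -0.00016893, -0.00144728,
        0.00070579]), 'effort': array([-1.46434836e-04, -3.85915732e+01, -3.22434247e+01,  7.00271758e-02,
        3.51226435e-02, -8.10674987e-05]), 'ee_pos': array([ 0.19102763, -0.54183133,  0.21385573]), 'tool_rot': array([ 9.85687122e-01,  1.68583417e-01,  4.20221809e-05, -7.25463119e-04]), 'contact_force': array([ 0.6929925 , -0.70821967,  0.01517096]), 'wrist_torque': array([-0.02287746, -0.00432495,  0.00281279]), 'opening': 0.09214369982976787} 0.0187
```

View pics/scene0.png

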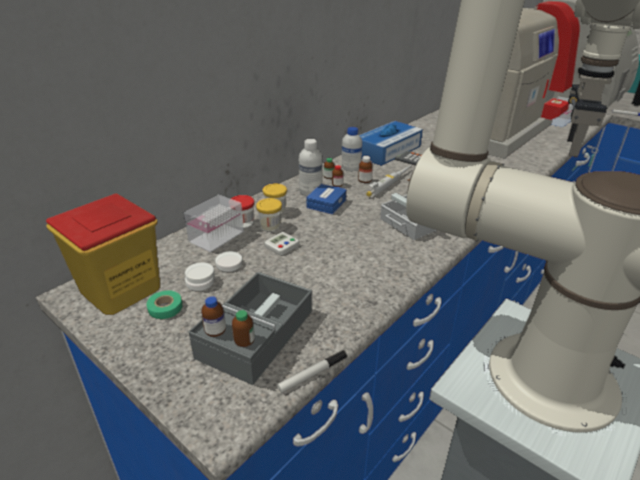

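View pics/side0.png

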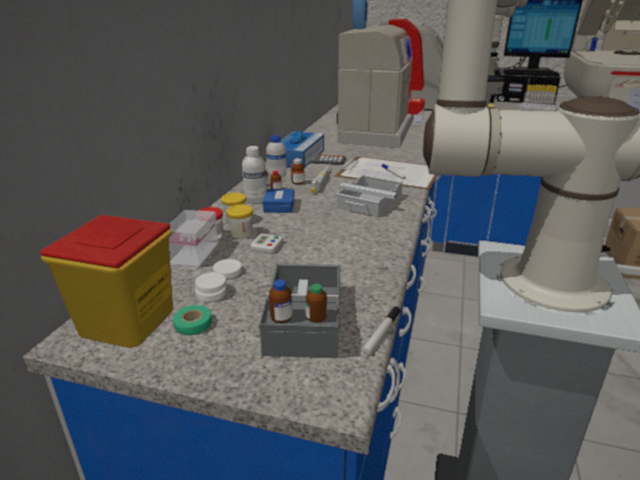

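View pics/wrist0.png

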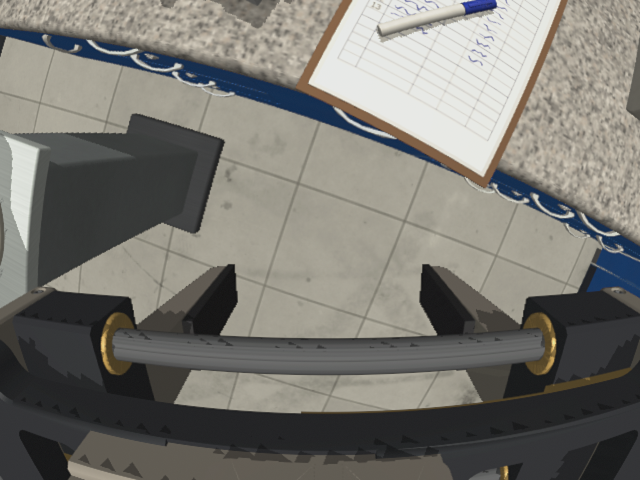

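```bash
python3 - <<'E'
import cv2
def c(f,x,y,w,h,s,o):
    im=cv2.imread('pics/'+f)[y:y+h,x:x+w]; im=cv2.resize(im,None,fx=s,fy=s,interpolation=cv2.INTER_CUBIC)
    for i in range(0,w,20): cv2.putText(im,str(x+i),(i*s,10),0,.35,(0,0,255)); cv2.line(im,(i*s,12),(i*s,18),(0,0,255))
    for i in range(0,h,20): cv2.putText(im,str(y+i),(0,i*s+4),0,.35,(0,0,255)); cv2.line(im,(24,i*s),(30,i*s),(0,0,255))
    cv2.imwrite('pics/'+o,im)
c('scene0.png',180,265,160,120,5,'c1.png')
c('side0.png',245,255,120,110,5,'c2.png')
c('side0.png',325,160,100,70,7,'c3.png')
E
```

```text
(no output)
```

View pics/c1.png

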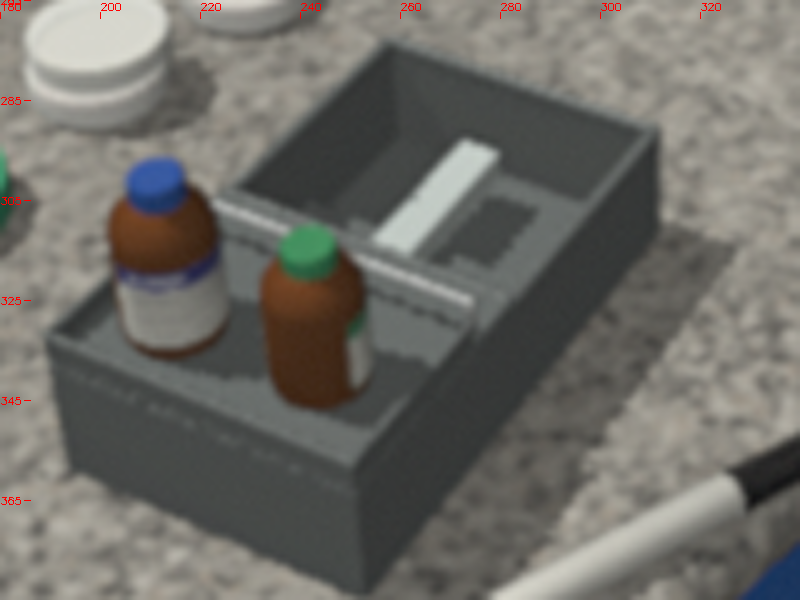

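View pics/c2.png

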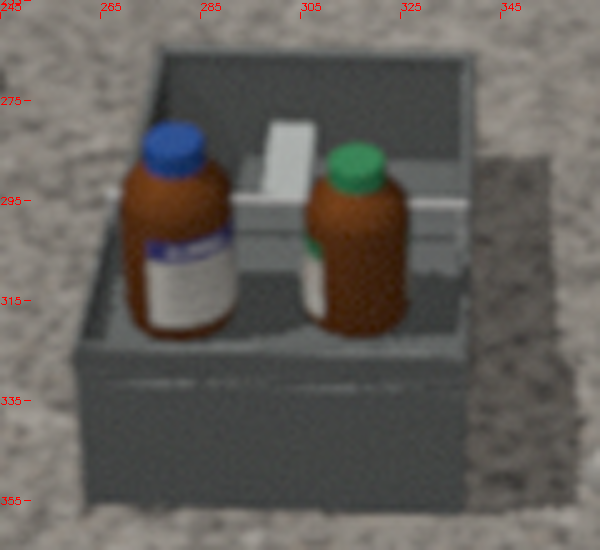

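View pics/c3.png

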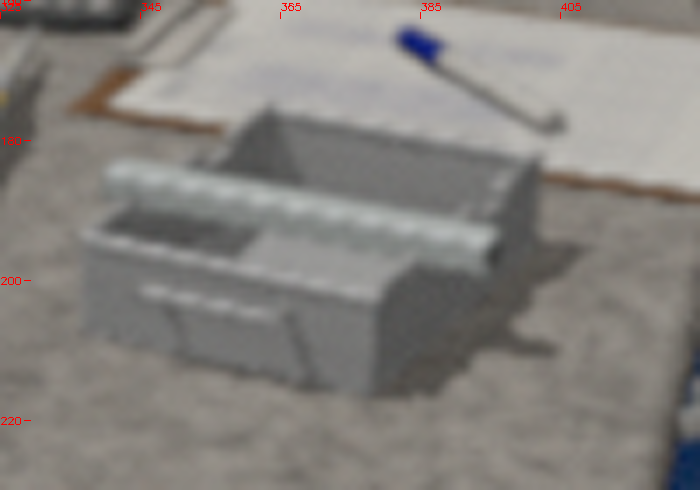

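```bash
cat >> h.py <<'E'
from scipy.optimize import least_squares
def load(f): return dict(np.load('pics/'+f+'.npz'))
def proj(d,P,fish=False):
    P=np.atleast_2d(P); c=R.from_quat(d['attitude']).inv().apply(P-d['xyz']); K=d['K']
    if fish:
        r=np.hypot(c[:,0],c[:,1]); th=np.arctan2(r,c[:,2]); s=th/np.maximum(r,1e-9)
        return np.c_[K[0,0]*c[:,0]*s+K[0,2],K[1,1]*c[:,1]*s+K[1,2]]
    return np.c_[K[0,0]*c[:,0]/c[:,2]+K[0,2],K[1,1]*c[:,1]/c[:,2]+K[1,2]]
def ray(d,uv,fish=False):
    K=d['K']; x=(uv[0]-K[0,2])/K[0,0]; y=(uv[1]-K[1,2])/K[1,1]
    if fish:
        r=np.hypot(x,y); v=np.array([x/r*np.sin(r),y/r*np.sin(r),np.cos(r)])
    else: v=np.array([x,y,1.])
    return R.from_quat(d['attitude']).apply(v)
def atz(d,uv,z,fish=False):
    v=ray(d,uv,fish); return d['xyz']+v*(z-d['xyz'][2])/v[2]
def W(p,L): # planar pose p=(x,y,yaw), local pts
    L=np.atleast_2d(L).astype(float); c,s=np.cos(p[2]),np.sin(p[2])
    return np.c_[p[0]+c*L[:,0]-s*L[:,1],p[1]+s*L[:,0]+c*L[:,1],L[:,2]+(p[3] if len(p)>3 else 0)]
def fit(obs,p0): # obs list of (d,fish,local pts,uv)
    f=lambda p: np.concatenate([(proj(d,W(p,L),fi)-uv).ravel() for d,fi,L,uv in obs])
    r=least_squares(f,p0,x_scale=[.01,.01,.02],loss='soft_l1'); return r.x,f(r.x).reshape(-1,2)
E
python3 - <<'E'
from h import *
sc,si=load('scene0.png'),load('side0.png')
L=np.array([[-107.5,-65,54],[-107.5,65,54],[107.5,65,0],[107.5,-65,0],[-107.5,65,0]])/1e3
L2=L[:4]
uv=np.array([[257.6,273.4],[312,291],[252.6,383.4],[194,359.4],[311.6,310.6]])
uv2=np.array([[277.4,265],[339.6,266.4],[338,357.4],[262.6,356]])
for obs in ([(sc,0,L,uv)],[(si,0,L2,uv2)],[(sc,0,L,uv),(si,0,L2,uv2)]):
    p,r=fit(obs,[.45,.4,1.6]); print(p,np.degrees(p[2])); print(r.round(1).tolist())
print(atz(sc,(273,293),.032),atz(sc,(280,296),.032))
print(atz(sc,(255.2,313),.032),atz(sc,(261.5,315.5),.032))
print(atz(si,(299.5,279.5),.032),atz(si,(308,279.5),.032))
cp=p
print('lip',W(p,[[-.1055,0,.054],[.0065,0,.054]]))
# tray side view
print('pen',atz(si,(370,352),.009),atz(si,(398,308),.009),'timer',atz(si,(265,243),.018))
print('slides',atz(si,(279,200),.036))
E
```

```text
[0.47194673 0.26752708 1.81078352] 103.7502535798309
[[-0.3, -1.5], [0.1, -0.7], [0.4, 2.2], [-0.9, -0.5], [0.5, 0.3]]
[0.46775219 0.26685658 1.81043305] 103.73017261403109
[[-0.6, -1.0], [0.5, -1.1], [0.6, 0.8], [-0.5, 0.1]]
[0.46952958 0.2676716  1.81376411] 103.92102879836347
[[0.2, -1.0], [0.9, -0.2], [1.6, 3.0], [-0.1, 0.4], [1.3, 0.7], [-1.8, -0.8], [-0.6, -1.0], [-0.3, 0.9], [-1.5, 0.3]]
[0.50648357 0.18693975 0.032     ] [0.48905719 0.18419665 0.032     ]
[0.48877581 0.2521098  0.032     ] [0.47443884 0.24894051 0.032     ]
[0.50430098 0.18806692 0.032     ] [0.4877367  0.18330337 0.032     ]
lip [[0.49491123 0.16527032 0.054     ]
 [0.46796578 0.27398068 0.054     ]]
pen [0.32961101 0.3361829  0.009     ] [0.30177018 0.19791939 0.009     ] timer [0.64225233 0.03688441 0.018     ]
slides [ 0.68794254 -0.17959582  0.036     ]
```

```bash
python3 - <<'E'
from h import *
sc,si=load('scene0.png'),load('side0.png')
a=atz(si,(341,185),.052);b=atz(si,(395,194),.052); print(a,b,np.linalg.norm(a-b))
print(atz(si,(337.1,207.1),0),atz(si,(377.9,216),0))
s=readout.sense(); d=load('wrist0.png')
# camera in tool frame
T=R.from_quat(s['tool_rot']); print(T.inv().apply(d['xyz']-s['ee_pos']), T.inv().apply(R.from_quat(d['attitude']).as_matrix()[:,2]),T.as_euler('xyz',degrees=True))
E
```

```text
[ 0.54013593 -0.29879716  0.052     ] [ 0.37914914 -0.2728133   0.052     ] 0.16307024524797717
[ 0.54005953 -0.25592196  0.        ] [ 0.41636294 -0.22783084  0.        ]
[ 0.06506444  0.00089669 -0.16976244] [-2.35658106e-01 -9.64669413e-04  9.71835545e-01] [-1.79918870e+02 -1.87611337e-02  1.94109242e+01]
```

Call:
apply_moves(
  deltas=[
    {"hand": 0.1,"linear": [0.03,0.03,0.03],"turn": 0},
    {"hand": 0.1,"linear": [0.06,0.06,0.06],"turn": 0},
    {"hand": 0.1,"linear": [0.09,0.09,0.08],"turn": 0},
    {"hand": 0.1,"linear": [0.12,0.11,0.1],"turn": 0},
    {"hand": 0.1,"linear": [0.15,0.14,0.1],"turn": 0},
    {"hand": 0.1,"linear": [0.18,0.16,0.1],"turn": 0},
    {"hand": 0.1,"linear": [0.2,0.18,0.1],"turn": 0},
    {"hand": 0.1,"linear": [0.22,0.2,0.1],"turn": 0},
    {"hand": 0.1,"linear": [0.24,0.21,0.1],"turn": 0},
    {"hand": 0.1,"linear": [0.24,0.21,0.1],"turn": 0},
    {"hand": 0.1,"linear": [0.24,0.21,0.1],"turn": 0},
  ],
)

```text
time: 1.25
ee_pos: [0.4308, -0.3323, 0.3142]
tool_rot: [0.986, 0.169, -0.0, -0.0]
contact_force: [0.6, -0.3, -0.4]
opening: 0.0414
```

```bash
python3 - <<'E'
from h import *
snap('wrist','w1.png'); s=readout.sense(); print(s['time'],s['ee_pos'],s['opening'],s['qd'])
E
```

```text
1.3 [ 0.43049225 -0.33264455  0.31433142] 0.04152593223653967 [-0.01576064 -0.00231917  0.00138868  0.00308898 -0.00024024  0.00159338]
```

View pics/w1.png

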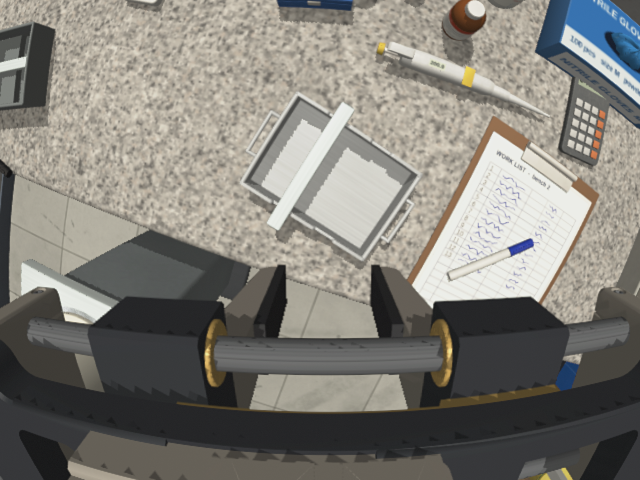

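```bash
cat >> h.py <<'E'
def crop(f,x,y,w,h,s,o):
    im=cv2.imread('pics/'+f)[y:y+h,x:x+w]; im=cv2.resize(im,None,fx=s,fy=s,interpolation=cv2.INTER_CUBIC)
    for i in range(0,w,20): cv2.putText(im,str(x+i),(i*s,10),0,.35,(0,0,255)); cv2.line(im,(i*s,12),(i*s,18),(0,0,255))
    for i in range(0,h,20): cv2.putText(im,str(y+i),(0,i*s+4),0,.35,(0,0,255)); cv2.line(im,(24,i*s),(30,i*s),(0,0,255))
    cv2.imwrite('pics/'+o,im)
E
python3 - <<'E'
from h import *
crop('w1.png',235,85,195,185,4,'c4.png')
E
```

```text
(no output)
```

View pics/c4.png

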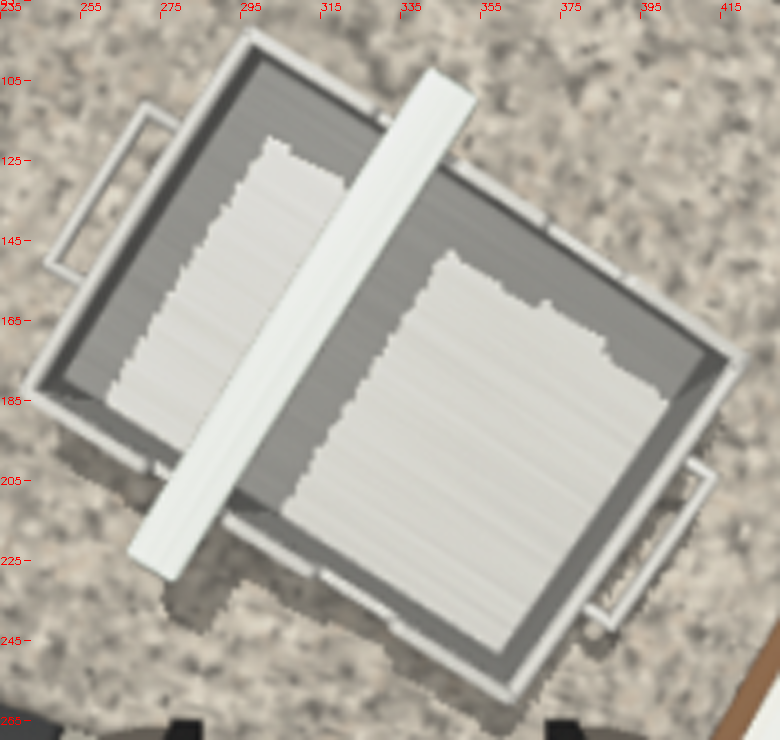

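```bash
python3 - <<'E'
from h import *
d=load('w1.png')
f=lambda a: np.array(a)/4+[235,85]
B=f([(430,66),(476,100),(175,580),(127,551)])
LB=np.array([[85,9,.0],[85,-9,0],[-85,-9,0],[-85,9,0]])/1e3+[0,0,.052]
p,r=fit([(d,1,LB,B)],[.46,-.3,-.2]); print('bar',p,np.degrees(p[2]),r.round(1).tolist())
C=f([(247,28),(748,358),(510,702),(22,388)])
for z in (.042,.046,.05):
    LC=np.array([[65,90,0],[65,-90,0],[-65,-90,0],[-65,90,0]])/1e3+[0,0,z]
    q,r=fit([(d,1,LC,C)],[.46,-.33,-.2]); print('tray',z,q,np.degrees(q[2]),r.round(1).tolist())
    print('rest',W(q,[[0,-.03,.045],[0,.03,.045]]))
print('bar->rest by -60mm',W(p,[[0,-.06,0]]))
E
```

```text
bar [ 0.46347817 -0.298521   -0.22568595] -12.930852308863413 [[-0.1, -0.6], [1.6, -0.7], [-0.1, 1.0], [-0.8, 0.5]]
tray 0.042 [ 0.45901713 -0.32640216 -0.24032535] -13.769628454102886 [[0.4, -0.9], [0.3, -0.1], [0.1, 0.3], [-1.0, 0.7]]
rest [[ 0.45187657 -0.35553998  0.045     ]
 [ 0.46615769 -0.29726434  0.045     ]]
tray 0.046 [ 0.45943122 -0.32608922 -0.24165768] -13.845964908616136 [[0.1, -1.9], [1.0, -0.1], [0.1, 0.9], [-1.9, 0.5]]
rest [[ 0.45225185 -0.3552175   0.045     ]
 [ 0.46661059 -0.29696094  0.045     ]]
tray 0.05 [ 0.45981817 -0.32588115 -0.24332777] -13.941654414318341 [[-0.1, -2.8], [1.8, -0.1], [0.2, 1.6], [-2.8, 0.3]]
rest [[ 0.45259016 -0.3549974   0.045     ]
 [ 0.46704618 -0.29676491  0.045     ]]
bar->rest by -60mm [[ 0.45005167 -0.35699945  0.        ]]
```

Call:
apply_moves(
  deltas=[
    {"hand": 0.1,"linear": [0.01,0.035,0],"turn": 6},
    {"hand": 0.1,"linear": [0.02,0.07,0],"turn": 12},
    {"hand": 0.1,"linear": [0.03,0.105,0],"turn": 18},
    {"hand": 0.1,"linear": [0.035,0.14,0],"turn": 24},
    {"hand": 0.1,"linear": [0.04,0.175,0],"turn": 30},
    {"hand": 0.1,"linear": [0.045,0.21,0],"turn": 36},
    {"hand": 0.1,"linear": [0.05,0.245,0],"turn": 42},
    {"hand": 0.1,"linear": [0.05,0.28,0],"turn": 48},
    {"hand": 0.1,"linear": [0.05,0.315,-0.01],"turn": 54},
    {"hand": 0.1,"linear": [0.055,0.35,-0.03],"turn": 60},
    {"hand": 0.1,"linear": [0.06,0.385,-0.05],"turn": 66},
    {"hand": 0.1,"linear": [0.06,0.42,-0.07],"turn": 72},
    {"hand": 0.1,"linear": [0.0625,0.455,-0.09],"turn": 78},
    {"hand": 0.1,"linear": [0.0625,0.485,-0.1],"turn": 84.6},
    {"hand": 0.1,"linear": [0.0625,0.5,-0.1],"turn": 84.6},
    {"hand": 0.1,"linear": [0.0625,0.5,-0.1],"turn": 84.6},
    {"hand": 0.1,"linear": [0.0625,0.5,-0.1],"turn": 84.6},
  ],
)

```text
time: 3.0
ee_pos: [0.4944, 0.1665, 0.2156]
tool_rot: [0.617, 0.787, 0.0, 0.001]
contact_force: [0.2, 0.3, -0.1]
opening: 0.0414
```

```bash
python3 - <<'E'
from h import *
snap('wrist','w2.png'); s=readout.sense(); print(s['time'],s['ee_pos'],s['opening'],s['qd'],s['joints'])
E
```

```text
3.05 [0.49440944 0.16629928 0.21567403] 0.04135806067298443 [-0.00619705 -0.00313208  0.00315395  0.00175646 -0.00305784 -0.00277971] [ 9.29761766e-02  1.73857615e-02  1.74539583e+00 -6.99512330e-04
  1.37705351e+00 -1.48593948e-01]
```

View pics/w2.png

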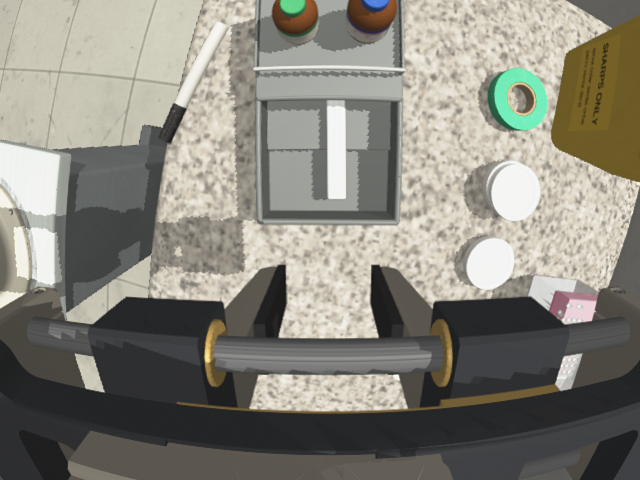

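```bash
python3 - <<'E'
from h import *
crop('w2.png',245,80,170,150,4,'c5.png')
E
```

```text
(no output)
```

View pics/c5.png

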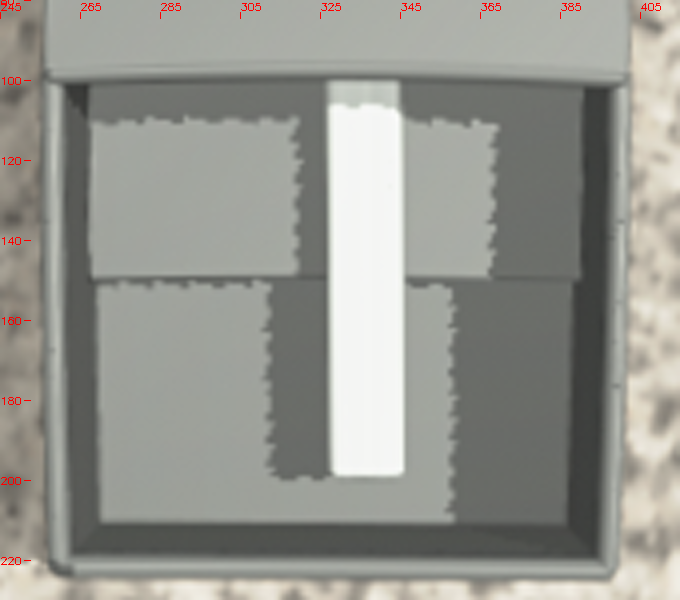

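```bash
python3 - <<'E'
from h import *
d=load('w2.png')
f=lambda a: np.array(a)/4+[245,80]
LC=np.array([[-107.5,65,54],[-107.5,-65,54],[6.5,65,58],[6.5,-65,58]])/1e3
q,r=fit([(d,1,LC,f([(50,576),(617,578),(44,76),(632,76)]))],[.47,.27,1.81]); print('caddy',q,np.degrees(q[2]),r.round(1).tolist())
b=[atz(d,u,.032,True) for u in f([(330,474),(404,474),(327,110),(402,110)])]; b=np.array(b); print(b)
e=(b[0]+b[1])/2; m=(b[2]+b[3])/2; v=(m-e)/np.linalg.norm(m-e); print('end',e,'dir',v,np.degrees(np.arctan2(v[1],v[0])),np.linalg.norm(b[0]-b[1]))
c=np.linalg.inv(np.array([[np.cos(q[2]),-np.sin(q[2])],[np.sin(q[2]),np.cos(q[2])]]))@(e[:2]-q[:2]); print('end in caddy',c)
print('grip15',e+.015*v)
s=readout.sense(); print(s['ee_pos'], R.from_quat(s['tool_rot']).as_matrix())
E
```

```text
caddy [0.47037388 0.26611088 1.80753691] 103.5642364770257 [[0.7, 0.0], [-0.1, 0.1], [-0.6, -0.4], [0.1, 0.3]]
[[0.48962065 0.18127875 0.032     ]
 [0.50685051 0.18553991 0.032     ]
 [0.46818571 0.26560186 0.032     ]
 [0.48524966 0.26988692 0.032     ]]
end [0.49823558 0.18340933 0.032     ] dir [-0.24722726  0.96895752  0.        ] 104.31349638823123 0.01774895973065672
end in caddy [-0.08692936 -0.00768813]
grip15 [0.49452717 0.1979437  0.032     ]
[0.49440944 0.16629928 0.21567403] [[-2.39356783e-01  9.70929988e-01  1.81373052e-03]
 [ 9.70931227e-01  2.39358061e-01 -5.20281055e-04]
 [-9.39287497e-04  1.63647480e-03 -9.99998220e-01]]
```

Call:
apply_moves(
  deltas=[
    {"hand": 0.1,"linear": [0,0.016,-0.03],"turn": 0.4},
    {"hand": 0.1,"linear": [0,0.032,-0.06],"turn": 0.4},
    {"hand": 0.1,"linear": [0,0.032,-0.095],"turn": 0.4},
    {"hand": 0.1,"linear": [0,0.032,-0.13],"turn": 0.4},
    {"hand": 0.1,"linear": [0,0.032,-0.155],"turn": 0.4},
    {"hand": 0.1,"linear": [0,0.032,-0.175],"turn": 0.4},
    {"hand": 0.1,"linear": [0,0.032,-0.19],"turn": 0.4},
    {"hand": 0.1,"linear": [0,0.032,-0.2],"turn": 0.4},
    {"hand": 0.1,"linear": [0,0.032,-0.205],"turn": 0.4},
    {"hand": 0.1,"linear": [0,0.032,-0.205],"turn": 0.4},
    {"hand": 0.1,"linear": [0,0.032,-0.205],"turn": 0.4},
  ],
  force=5,
)

```text
time: 4.15
ee_pos: [0.4944, 0.1998, 0.0105]
tool_rot: [0.613, 0.79, 0.001, 0.001]
contact_force: [0.2, 0.4, -0.3]
opening: 0.0414
```

```bash
python3 - <<'E'
from h import *
snap('wrist','w3.png'); s=readout.sense(); print(s['time'],s['ee_pos'],s['opening'],s['contact_force'])
E
```

```text
4.2 [0.49446568 0.19983359 0.01056259] 0.04123957829705962 [0.80046899 0.66595537 1.00693792]
```

View pics/w3.png

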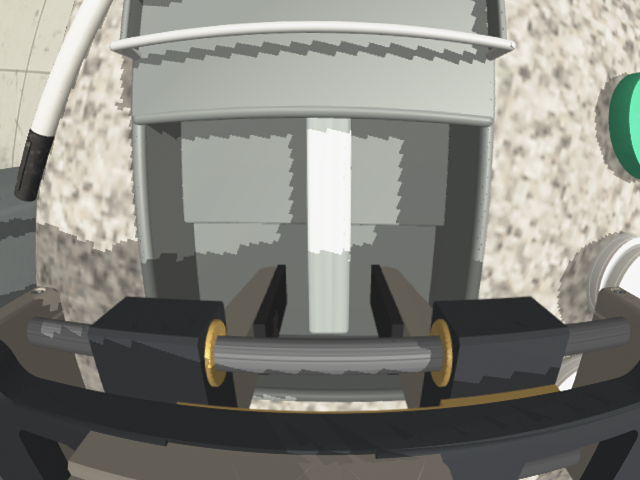

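Call:
apply_moves(
  deltas=[
    {"hand": 1,"linear": [0,0,0],"turn": 0},
    {"hand": 1,"linear": [0,0,0],"turn": 0},
    {"hand": 1,"linear": [0,0,0],"turn": 0},
    {"hand": 1,"linear": [0,0,0],"turn": 0},
    {"hand": 1,"linear": [0,0,0],"turn": 0},
    {"hand": 1,"linear": [0,0,0],"turn": 0},
  ],
  force=4,
)

```text
time: 4.8
ee_pos: [0.4938, 0.1998, 0.0098]
tool_rot: [0.613, 0.79, 0.0, 0.0]
contact_force: [-0.1, 0.8, 1.8]
opening: 0.0182
```

Call:
apply_moves(
  deltas=[
    {"hand": 1,"linear": [0,0,0.003],"turn": 0},
    {"hand": 1,"linear": [0,0,0.006],"turn": 0},
    {"hand": 1,"linear": [0,0,0.009],"turn": 0},
    {"hand": 1,"linear": [0,0,0.012],"turn": 0},
    {"hand": 1,"linear": [0,0,0.015],"turn": 0},
    {"hand": 1,"linear": [0,0,0.015],"turn": 0},
  ],
  force=4,
)

```text
time: 5.4
ee_pos: [0.494, 0.1998, 0.0252]
tool_rot: [0.613, 0.79, 0.0, 0.0]
contact_force: [0.7, 0.3, -1.0]
opening: 0.0178
```

```bash
python3 - <<'E'
from h import *
snap('wrist','w4.png');snap('side','s4.png');snap('scene','sc4.png'); s=readout.sense(); print(s['time'],s['ee_pos'],s['opening'],s['contact_force'],s['wrist_torque'])
crop('s4.png',245,235,120,110,5,'c6.png')
crop('w4.png',260,90,140,150,4,'c7.png')
E
```

```text
5.55 [0.49368957 0.19970848 0.02465488] 0.017964460293632058 [-0.06160287  0.18959615 -0.48777807] [-0.01495354 -0.10949165 -0.06364547]
```

View pics/c6.png

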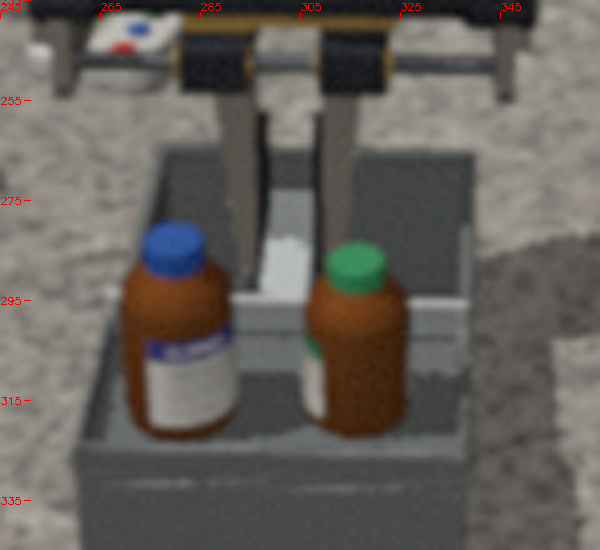

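View pics/w4.png

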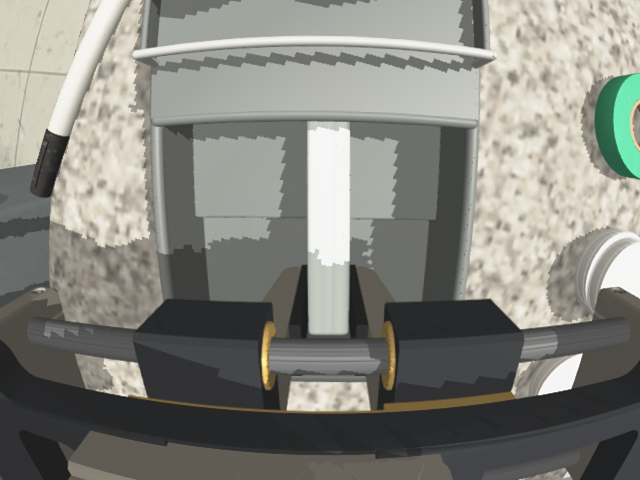

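```bash
python3 - <<'E'
from h import *
for f in ('w3.png','w4.png'):
    g=cv2.cvtColor(cv2.imread('pics/'+f),cv2.COLOR_BGR2GRAY).astype(float)
    for y in (130,145,160,175,190,205):
        r=cv2.resize(g[y-2:y+3].mean(0)[None,280:380],None,fx=10,fy=1,interpolation=cv2.INTER_LINEAR)[0]
        dd=np.gradient(cv2.GaussianBlur(r[None],(0,0),5)[0]); a=dd[:500].argmax()/10+280; b=dd[500:].argmin()/10+330
        print(f,y,a,b,round(b-a,1))
E
```

```text
w3.png 130 306.9 351.1 44.2
w3.png 145 307.0 351.0 44.0
w3.png 160 307.0 350.9 43.9
w3.png 175 307.0 350.9 43.9
w3.png 190 307.1 350.9 43.8
w3.png 205 307.6 350.8 43.2
w4.png 130 307.2 349.9 42.7
w4.png 145 307.3 350.0 42.7
w4.png 160 307.4 350.0 42.6
w4.png 175 307.7 349.4 41.7
w4.png 190 307.8 349.7 41.9
w4.png 205 307.8 349.8 42.0
```

```bash
python3 - <<'E'
from h import *
a=cv2.imread('pics/w3.png')[90:240,260:400];b=cv2.imread('pics/w4.png')[90:240,260:400]
cv2.imwrite('pics/c8.png',cv2.resize(np.hstack([a,b]),None,fx=2.8,fy=2.8,interpolation=cv2.INTER_CUBIC))
E
```

```text
(no output)
```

View pics/c8.png

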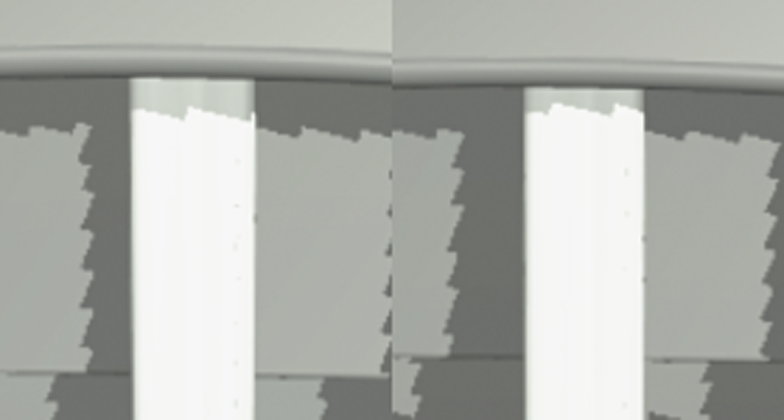

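```bash
cat >> h.py <<'E'
def barprof(f,rows,w=.018,x0=280,x1=380):
    d=load(f); g=cv2.cvtColor(cv2.imread('pics/'+f),cv2.COLOR_BGR2GRAY).astype(float); out=[]
    m=(x1-x0)*5
    for y in rows:
        r=cv2.resize(g[y-2:y+3].mean(0)[None,x0:x1],None,fx=10,fy=1,interpolation=cv2.INTER_LINEAR)[0]
        dd=np.gradient(cv2.GaussianBlur(r[None],(0,0),5)[0]); a=dd[:m].argmax()/10+x0; b=dd[m:].argmin()/10+(x0+x1)/2
        va,vb=ray(d,(a-.45,y),1),ray(d,(b-.45,y),1); va/=-va[2]; vb/=-vb[2]
        t=w/np.linalg.norm(va-vb); P=d['xyz']+t*(va+vb)/2; out.append(P)
    return np.array(out)
E
python3 - <<'E'
from h import *
q=np.array([.47037,.26611]); u=np.array([np.cos(1.8075),np.sin(1.8075)])
for f in('w3.png','w4.png'):
    P=barprof(f,range(128,240,8)); x=(P[:,:2]-q)@u
    k=np.polyfit(x,P[:,2],1); print(f,np.c_[x,P[:,2]].round(4).tolist()); print('slope deg',np.degrees(np.arctan(k[0])),'z at grip -.072',np.polyval(k,-.072))
E
```

```text
w3.png [[0.0025, 0.0269], [-0.0008, 0.0271], [-0.0041, 0.027], [-0.0074, 0.0272], [-0.0107, 0.0272], [-0.014, 0.0268], [-0.0173, 0.028], [-0.0206, 0.0277], [-0.0239, 0.0282], [-0.0273, 0.0274], [-0.0307, 0.0272], [-0.0341, 0.0275], [-0.0373, 0.0282], [-0.0407, 0.0286]]
slope deg -1.686607083625742 z at grip -.072 0.02906376239986886
w4.png [[0.0029, 0.0362], [-0.0005, 0.0368], [-0.004, 0.037], [-0.0074, 0.0369], [-0.0108, 0.0372], [-0.0142, 0.0361], [-0.0178, 0.0346], [-0.0211, 0.0362], [-0.0245, 0.0367], [-0.0279, 0.0373], [-0.0313, 0.0379], [-0.0346, 0.0386], [-0.038, 0.0393], [-0.0414, 0.0397]]
slope deg -3.6357059267226557 z at grip -.072 0.04052131393238715
```

Call:
apply_moves(
  deltas=[
    {"hand": 1,"linear": [0,0,0.003],"turn": 0},
    {"hand": 1,"linear": [0,0,0.006],"turn": 0},
    {"hand": 1,"linear": [0,0,0.006],"turn": 0},
  ],
  force=3,
)

```text
time: 5.85
ee_pos: [0.494, 0.1997, 0.0311]
tool_rot: [0.613, 0.79, 0.0, 0.0]
contact_force: [0.7, -0.4, -0.3]
opening: 0.0186
```

```bash
python3 - <<'E'
from h import *
snap('wrist','w5.png')
q=np.array([.47037,.26611]); u=np.array([np.cos(1.8075),np.sin(1.8075)])
for f in('w3.png','w4.png','w5.png'):
    P=barprof(f,range(132,236,4)); x=(P[:,:2]-q)@u
    k=np.polyfit(x,P[:,2],1); print('slope deg',np.degrees(np.arctan(k[0])),'z at ',np.polyval(k,[-.072,-.04,0]))
for i in range(4):
    snap('wrist','t.png'); s=readout.sense(); print(s['contact_force'].round(2),s['wrist_torque'].round(3),s['ee_pos'].round(4))
E
```

```text
slope deg -1.3429568071520954 z at  [0.02883004 0.02807986 0.02714213]
slope deg -3.3469963075580154 z at  [0.04025998 0.03838854 0.03604923]
slope deg -11.074166317238278 z at  [0.05087939 0.04461622 0.03678726]
[0.   1.12 0.35] [-0.025 -0.143  0.02 ] [0.4937 0.1997 0.0308]
[ 0.97 -0.31  0.02] [-0.035 -0.118 -0.017] [0.4937 0.1997 0.0307]
[ 1.01  0.62 -0.48] [-0.024 -0.105 -0.028] [0.4937 0.1997 0.0307]
[ 0.99 -0.21 -0.56] [ 0.009 -0.089 -0.034] [0.4936 0.1997 0.0306]
```

View pics/w5.png

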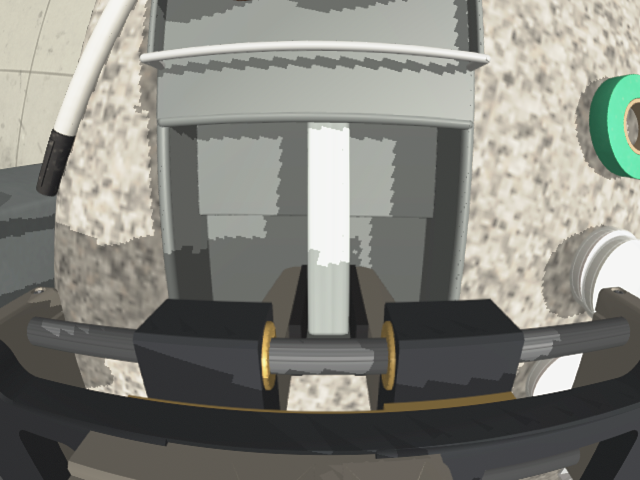

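Call:
apply_moves(
  deltas=[
    {"hand": 1,"linear": [0,0,0.004],"turn": 0},
    {"hand": 1,"linear": [0,0,0.008],"turn": 0},
    {"hand": 1,"linear": [0,0,0.012],"turn": 0},
    {"hand": 1,"linear": [0,0,0.0165],"turn": 0},
    {"hand": 1,"linear": [0,0,0.0165],"turn": 0},
  ],
  force=3,
)

```text
time: 6.6
ee_pos: [0.4942, 0.1998, 0.048]
tool_rot: [0.613, 0.79, 0.001, 0.001]
contact_force: [0.9, -0.1, 0.2]
opening: 0.0181
```

```bash
python3 - <<'E'
from h import *
snap('wrist','w6.png');snap('side','s6.png')
q=np.array([.47037,.26611]); u=np.array([np.cos(1.8075),np.sin(1.8075)])
for f in('w6.png',):
    P=barprof(f,range(140,236,4)); x=(P[:,:2]-q)@u
    k=np.polyfit(x,P[:,2],1); print('slope deg',np.degrees(np.arctan(k[0])),'z at ',np.polyval(k,[-.072,-.04,0]))
s=readout.sense(); print(s['contact_force'].round(2),s['ee_pos'].round(4),s['opening'])
crop('s6.png',245,225,120,110,5,'c9.png')
E
```

```text
slope deg -12.261945239838443 z at  [0.0619644  0.05500954 0.04631595]
[ 1.01 -0.21  0.06] [0.4939 0.1997 0.0474] 0.018415882914702524
```

View pics/w6.png

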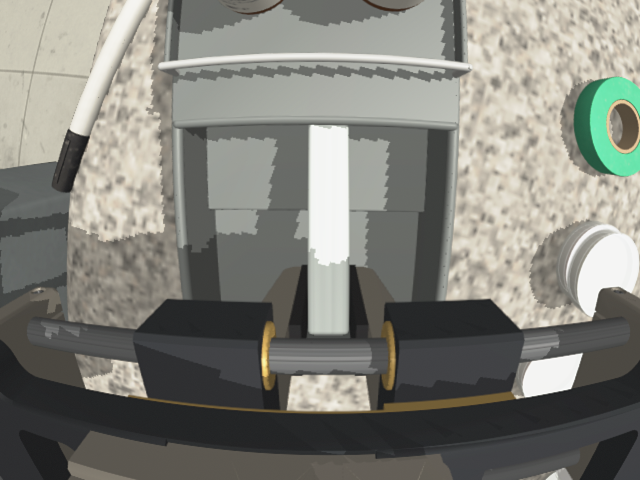

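View pics/c9.png

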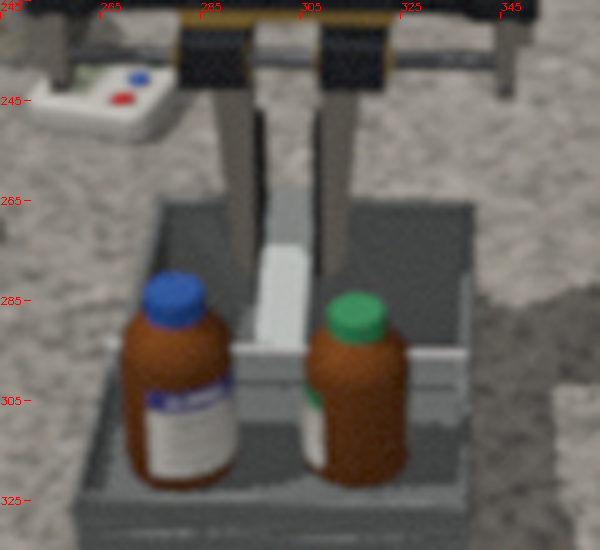

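Call:
apply_moves(
  deltas=[
    {"hand": 1,"linear": [0.0015,-0.006,0.001],"turn": 0},
    {"hand": 1,"linear": [0.003,-0.012,0.0025],"turn": 0},
    {"hand": 1,"linear": [0.004,-0.017,0.004],"turn": 0},
    {"hand": 1,"linear": [0.005,-0.0215,0.005],"turn": 0},
    {"hand": 1,"linear": [0.006,-0.026,0.0065],"turn": 0},
    {"hand": 1,"linear": [0.0075,-0.03,0.008],"turn": 0},
    {"hand": 1,"linear": [0.0085,-0.035,0.009],"turn": 0},
    {"hand": 1,"linear": [0.0095,-0.0395,0.0105],"turn": 0},
    {"hand": 1,"linear": [0.0095,-0.0395,0.0105],"turn": 0},
  ],
  force=3,
)

```text
time: 7.6
ee_pos: [0.5036, 0.1593, 0.0579]
tool_rot: [0.613, 0.79, 0.0, 0.0]
contact_force: [0.3, 0.7, -0.4]
opening: 0.0183
```

```bash
python3 - <<'E'
from h import *
snap('wrist','w7.png');snap('side','s7.png')
q=np.array([.47037,.26611]); u=np.array([np.cos(1.8075),np.sin(1.8075)])
for f in('w7.png',):
    P=barprof(f,range(120,236,4)); x=(P[:,:2]-q)@u
    k=np.polyfit(x,P[:,2],1); print('slope deg',np.degrees(np.arctan(k[0])),'z at ',np.polyval(k,[-.112,-.04,0]))
s=readout.sense(); print(s['contact_force'].round(2),s['ee_pos'].round(4),s['opening'])
crop('s7.png',245,225,120,110,5,'c10.png')
E
```

```text
slope deg -12.896263917250183 z at  [0.06677094 0.05028568 0.0411272 ]
[ 0.91 -0.04  0.17] [0.5033 0.1598 0.0577] 0.017992152407302238
```

View pics/w7.png

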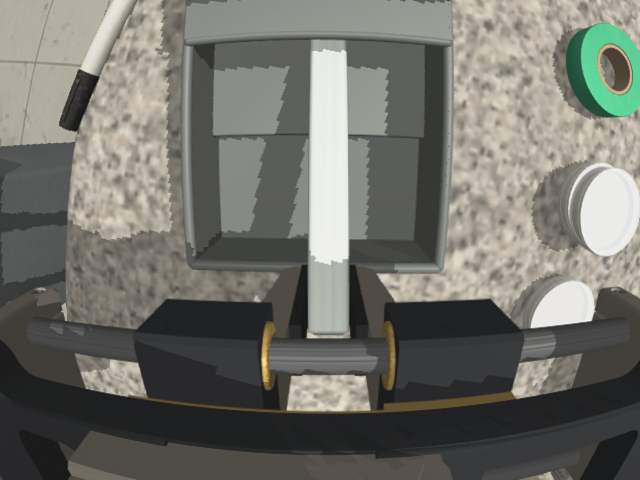

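View pics/c10.png

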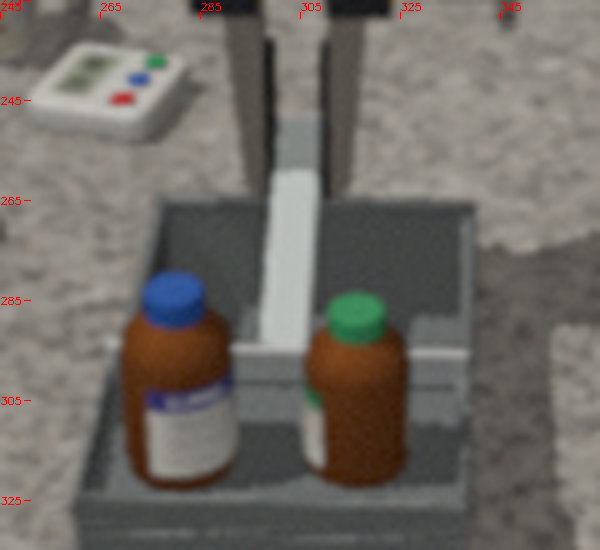

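Call:
apply_moves(
  deltas=[
    {"hand": 1,"linear": [0.0015,-0.006,0.002],"turn": 0},
    {"hand": 1,"linear": [0.003,-0.012,0.004],"turn": 0},
    {"hand": 1,"linear": [0.004,-0.0175,0.0065],"turn": 0},
    {"hand": 1,"linear": [0.0055,-0.023,0.011],"turn": 0},
    {"hand": 1,"linear": [0.007,-0.028,0.015],"turn": 0},
    {"hand": 1,"linear": [0.008,-0.0325,0.019],"turn": 0},
    {"hand": 1,"linear": [0.009,-0.037,0.0225],"turn": 0},
    {"hand": 1,"linear": [0.0105,-0.043,0.026],"turn": 0},
    {"hand": 1,"linear": [0.0105,-0.043,0.026],"turn": 0},
  ],
  force=3,
)

```text
time: 8.6
ee_pos: [0.5143, 0.1165, 0.0843]
tool_rot: [0.613, 0.79, 0.0, 0.001]
contact_force: [-0.4, -1.1, -0.4]
opening: 0.0181
```

```bash
python3 - <<'E'
from h import *
snap('wrist','w8.png');snap('side','s8.png')
q=np.array([.47037,.26611]); u=np.array([np.cos(1.8075),np.sin(1.8075)])
for f in('w8.png',):
    P=barprof(f,range(80,236,4)); x=(P[:,:2]-q)@u
    k=np.polyfit(x,P[:,2],1); print('slope deg',np.degrees(np.arctan(k[0])),'z at ',np.polyval(k,[-.112,-.04,0]))
s=readout.sense(); print(s['contact_force'].round(2),s['ee_pos'].round(4),s['opening'])
crop('s8.png',245,205,120,110,5,'c11.png')
E
```

```text
slope deg -24.59820704021236 z at  [0.0698975  0.03693605 0.01862414]
[ 0.13  0.04 -0.66] [0.5138 0.1171 0.0838] 0.01812178352617968
```

View pics/w8.png

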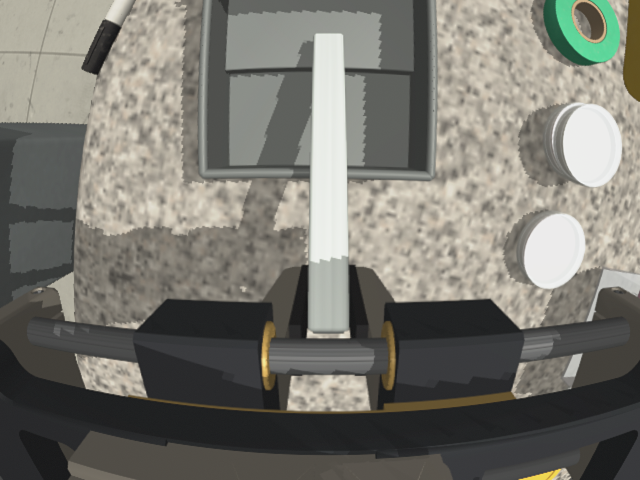

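View pics/c11.png

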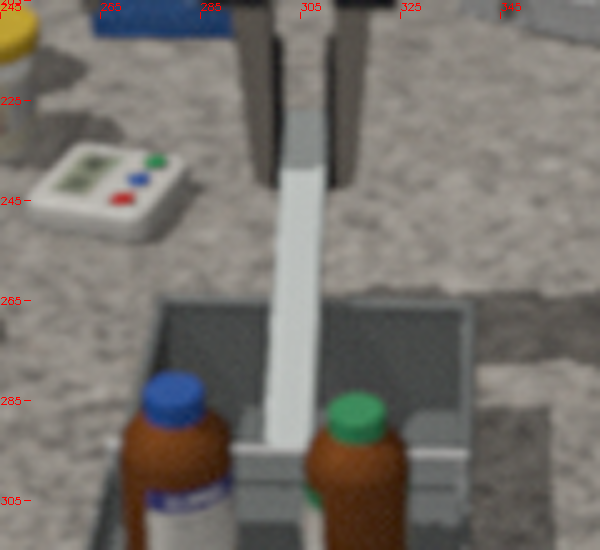

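Call:
apply_moves(
  deltas=[
    {"hand": 1,"linear": [0,0,0],"turn": 0},
    {"hand": 1,"linear": [0,0,0],"turn": 0},
    {"hand": 1,"linear": [0,0,0.006],"turn": 0},
    {"hand": 1,"linear": [0,0,0.016],"turn": 0},
    {"hand": 1,"linear": [0,0,0.028],"turn": 0},
    {"hand": 1,"linear": [0,0,0.04],"turn": 0},
    {"hand": 1,"linear": [0,0,0.052],"turn": 0},
    {"hand": 1,"linear": [0,0,0.064],"turn": 0},
    {"hand": 1,"linear": [0,0,0.076],"turn": 0},
    {"hand": 1,"linear": [0,0,0.086],"turn": 0},
    {"hand": 1,"linear": [0,0,0.09],"turn": 0},
    {"hand": 1,"linear": [0,0,0.09],"turn": 0},
  ],
  force=25,
)

```text
time: 9.9
ee_pos: [0.514, 0.1172, 0.1743]
tool_rot: [0.613, 0.79, 0.0, 0.0]
contact_force: [-0.1, -0.0, -1.6]
opening: 0.0173
```

```bash
python3 - <<'E'
from h import *
snap('wrist','w9.png');snap('side','s9.png')
q=np.array([.47037,.26611]); u=np.array([np.cos(1.8075),np.sin(1.8075)])
P=barprof('w9.png',range(80,236,4)); x=(P[:,:2]-q)@u
k=np.polyfit(x,P[:,2],1); print('slope deg',np.degrees(np.arctan(k[0])))
s=readout.sense(); print(s['contact_force'].round(2),s['ee_pos'].round(4),s['opening'])
crop('s9.png',240,170,120,110,5,'c12.png')
E
```

```text
slope deg -26.2024359608958
[-0.74  0.16  0.51] [0.5133 0.1172 0.1731] 0.017974586098214708
```

View pics/w9.png

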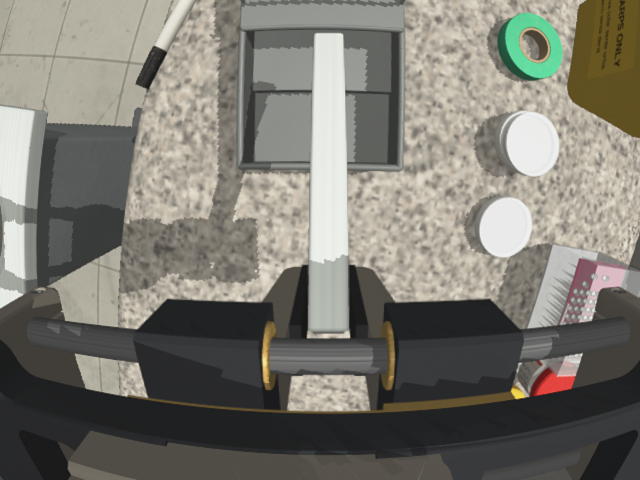

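View pics/s9.png

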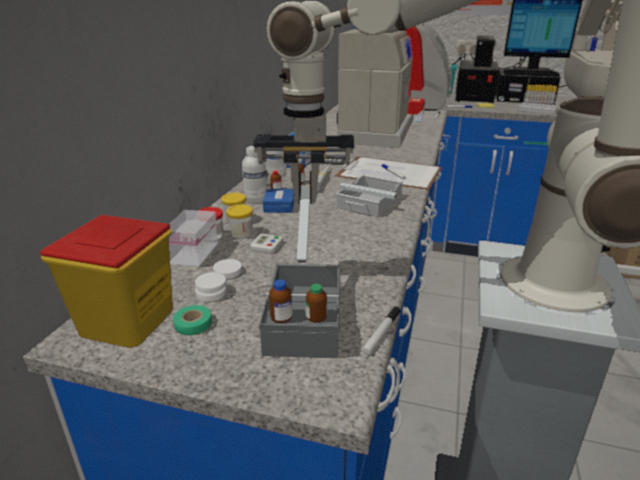

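Call:
apply_moves(
  deltas=[
    {"hand": 1,"linear": [-0.01,-0.02,0],"turn": -3},
    {"hand": 1,"linear": [-0.02,-0.04,0],"turn": -9},
    {"hand": 1,"linear": [-0.035,-0.06,0],"turn": -16},
    {"hand": 1,"linear": [-0.05,-0.08,0],"turn": -24},
    {"hand": 1,"linear": [-0.065,-0.1,0],"turn": -32},
    {"hand": 1,"linear": [-0.08,-0.12,0],"turn": -40},
    {"hand": 1,"linear": [-0.095,-0.135,0],"turn": -48},
    {"hand": 1,"linear": [-0.11,-0.15,0],"turn": -56},
    {"hand": 1,"linear": [-0.122,-0.15,0],"turn": -64},
    {"hand": 1,"linear": [-0.122,-0.15,0],"turn": -72},
    {"hand": 1,"linear": [-0.122,-0.15,0],"turn": -80},
    {"hand": 1,"linear": [-0.122,-0.15,-0.01],"turn": -88},
    {"hand": 1,"linear": [-0.122,-0.15,-0.03],"turn": -96},
    {"hand": 1,"linear": [-0.122,-0.15,-0.05],"turn": -104},
    {"hand": 1,"linear": [-0.122,-0.15,-0.07],"turn": -111},
    {"hand": 1,"linear": [-0.122,-0.15,-0.08],"turn": -117},
    {"hand": 1,"linear": [-0.122,-0.15,-0.085],"turn": -118},
    {"hand": 1,"linear": [-0.122,-0.15,-0.085],"turn": -118},
    {"hand": 1,"linear": [-0.122,-0.15,-0.085],"turn": -118},
  ],
)

```text
time: 11.9
ee_pos: [0.3918, -0.0329, 0.089]
tool_rot: [0.993, -0.117, 0.0, 0.0]
contact_force: [1.0, 0.8, -0.4]
opening: 0.0178
```

```bash
python3 - <<'E'
from h import *
snap('wrist','w10.png');snap('side','s10.png')
s=readout.sense(); print(s['time'],s['contact_force'].round(2),s['ee_pos'].round(4),s['opening'],s['tool_rot'])
E
```

```text
12.0 [-0.28  0.49  0.  ] [ 0.3922 -0.033   0.0893] 0.017837594182786323 [ 9.93041253e-01 -1.17764874e-01  6.86245838e-04  1.80938988e-04]
```

View pics/w10.png

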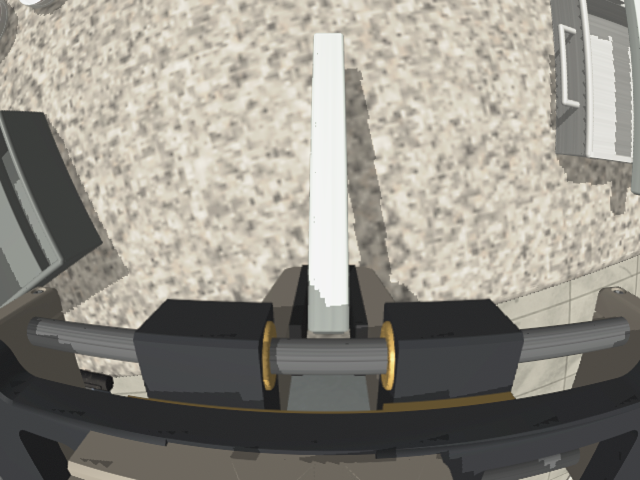

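View pics/s10.png

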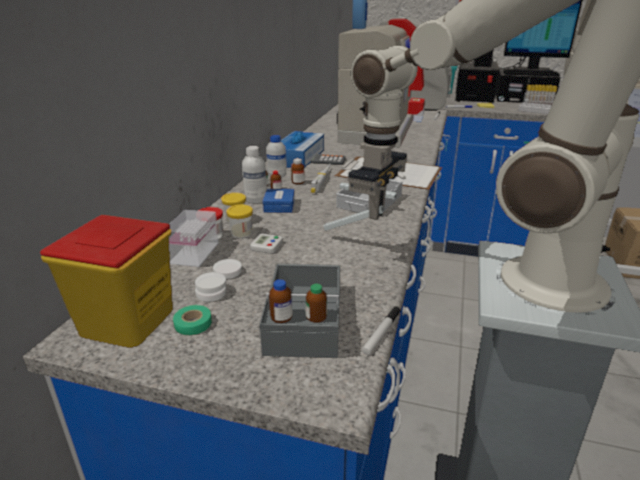

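Call:
apply_moves(
  deltas=[
    {"hand": 1,"linear": [0,0,-0.008],"turn": 0},
    {"hand": 1,"linear": [0,0,-0.016],"turn": 0},
    {"hand": 1,"linear": [0,0,-0.022],"turn": 0},
    {"hand": 1,"linear": [0,0,-0.028],"turn": 0},
    {"hand": 1,"linear": [0,0,-0.034],"turn": 0},
    {"hand": 1,"linear": [0,0,-0.04],"turn": 0},
    {"hand": 1,"linear": [0,0,-0.046],"turn": 0},
    {"hand": 1,"linear": [0,0,-0.052],"turn": 0},
    {"hand": 1,"linear": [0,0,-0.058],"turn": 0},
    {"hand": 1,"linear": [0,0,-0.064],"turn": 0},
    {"hand": 1,"linear": [0,0,-0.07],"turn": 0},
    {"hand": 1,"linear": [0,0,-0.076],"turn": 0},
    {"hand": 1,"linear": [0,0,-0.081],"turn": 0},
    {"hand": 1,"linear": [0,0,-0.084],"turn": 0},
    {"hand": 1,"linear": [0,0,-0.086],"turn": 0},
    {"hand": 1,"linear": [0,0,-0.086],"turn": 0},
  ],
  force=7,
)

```text
time: 13.6
ee_pos: [0.3915, -0.0328, 0.0024]
tool_rot: [0.993, -0.118, -0.0, -0.0]
contact_force: [-0.7, 0.5, -0.5]
opening: 0.018
```

```bash
python3 - <<'E'
from h import *
snap('wrist','w11.png');snap('side','s11.png')
s=readout.sense(); print(s['time'],s['contact_force'].round(2),s['ee_pos'].round(4),s['opening'],s['tool_rot'])
crop('s11.png',290,150,130,100,5,'c13.png')
P=barprof('w11.png',range(60,236,8)); print(P.round(4).tolist())
E
```

```text
13.7 [-0.51  0.62 -1.84] [ 0.3917 -0.0328  0.0027] 0.017903715975026668 [ 9.92978367e-01 -1.18296038e-01  9.61888578e-05  1.30016565e-05]
[[0.4931, -0.0585, 0.0085], [0.49, -0.0577, 0.0062], [0.4863, -0.0568, 0.0064], [0.4826, -0.0559, 0.0071], [0.4789, -0.0551, 0.0078], [0.4753, -0.0542, 0.009], [0.4716, -0.0533, 0.0109], [0.4681, -0.0524, 0.0121], [0.4647, -0.0516, 0.013], [0.4614, -0.0507, 0.0124], [0.458, -0.05, 0.013], [0.4547, -0.0491, 0.0132], [0.4513, -0.0483, 0.0124], [0.448, -0.0475, 0.0116], [0.4446, -0.0467, 0.0116], [0.4411, -0.0458, 0.0102], [0.4377, -0.0451, 0.0107], [0.4342, -0.0442, 0.01], [0.4308, -0.0434, 0.0107], [0.4277, -0.0426, 0.0129], [0.4242, -0.0417, 0.0128], [0.4209, -0.0409, 0.0136]]
```

View pics/w11.png

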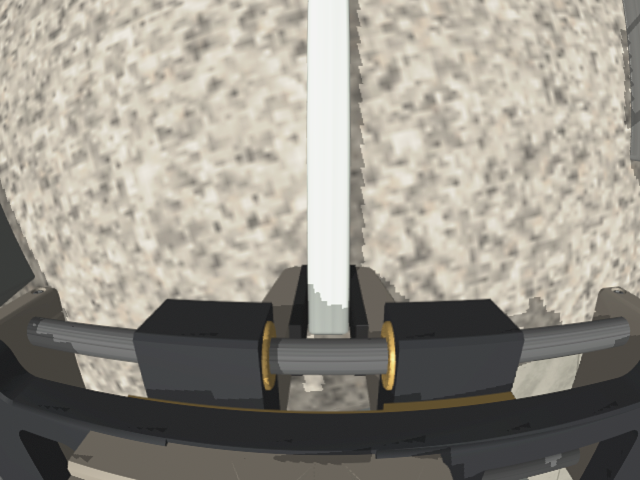

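View pics/c13.png

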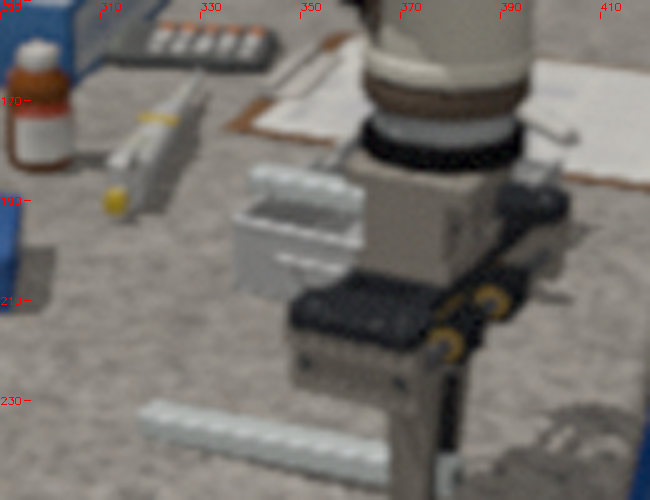

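Call:
apply_moves(
  deltas=[
    {"hand": 0.5,"linear": [0,0,0],"turn": 0},
    {"hand": 0.3,"linear": [0,0,0],"turn": 0},
    {"hand": 0.1,"linear": [0,0,0],"turn": 0},
    {"hand": 0.1,"linear": [0,0,0],"turn": 0},
    {"hand": 0.1,"linear": [0,0,0.02],"turn": 0},
    {"hand": 0.1,"linear": [0,0,0.05],"turn": 0},
    {"hand": 0.1,"linear": [0,0,0.09],"turn": 0},
    {"hand": 0.1,"linear": [0,0,0.13],"turn": 0},
    {"hand": 0.1,"linear": [0,0,0.13],"turn": 0},
    {"hand": 0.1,"linear": [0,0,0.13],"turn": 0},
  ],
)

```text
time: 14.7
ee_pos: [0.3922, -0.033, 0.1333]
tool_rot: [0.993, -0.118, 0.001, 0.0]
contact_force: [0.4, -0.7, 0.1]
opening: 0.0414
```

```bash
python3 - <<'E'
from h import *
snap('wrist','w12.png');snap('side','s12.png')
s=readout.sense(); print(s['time'],s['contact_force'].round(2),s['ee_pos'].round(4),s['opening'],s['tool_rot'])
E
```

```text
14.8 [-0.99 -0.48  0.24] [ 0.3906 -0.0324  0.1313] 0.041650366308910725 [ 9.92975231e-01 -1.18315537e-01 -1.22374361e-03 -3.56387876e-04]
```

View pics/w12.png

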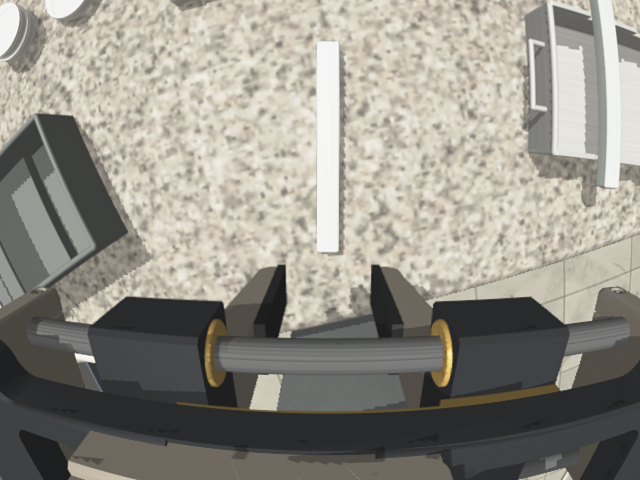

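View pics/s12.png

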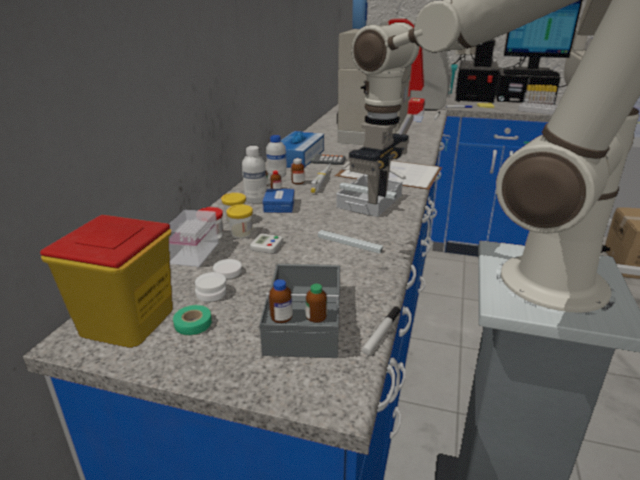

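```bash
python3 - <<'E'
from h import *
d=load('w12.png')
LB=np.array([[85,9,.0],[85,-9,0],[-85,-9,0],[-85,9,0]])/1e3+[0,0,.014]
p,r=fit([(d,1,LB,np.array([(317,40.5),(338.8,40.5),(338.8,252.5),(317.3,252.5)]))],[.46,-.05,-.23]); print('bar',p,np.degrees(p[2]),r.round(1).tolist())
s=load('side0.png'); s=load('s12.png'); print(proj(s,W(p,LB)))
print(readout.sense()['ee_pos'])
E
```

```text
bar [ 0.45643088 -0.04963753 -0.23744991] -13.604877875922156 [[-0.7, -0.2], [0.7, -0.2], [0.4, 0.2], [-0.4, 0.2]]
[[317.30750887 232.02197351]
 [320.87198177 229.25180768]
 [382.70643969 244.92168373]
 [379.67253706 248.07589529]]
[ 0.39059646 -0.03239983  0.13125624]
```

Call:
apply_moves(
  deltas=[
    {"hand": 0.1,"linear": [0.02,-0.005,0],"turn": 0},
    {"hand": 0.1,"linear": [0.045,-0.011,-0.01],"turn": 0},
    {"hand": 0.1,"linear": [0.0655,-0.0165,-0.03],"turn": 0},
    {"hand": 0.1,"linear": [0.0655,-0.0165,-0.06],"turn": 0},
    {"hand": 0.1,"linear": [0.0655,-0.0165,-0.09],"turn": 0},
    {"hand": 0.1,"linear": [0.0655,-0.0165,-0.11],"turn": 0},
    {"hand": 0.1,"linear": [0.0655,-0.0165,-0.122],"turn": 0},
    {"hand": 0.1,"linear": [0.0655,-0.0165,-0.128],"turn": 0},
    {"hand": 0.1,"linear": [0.0655,-0.0165,-0.13],"turn": 0},
    {"hand": 1,"linear": [0.0655,-0.0165,-0.13],"turn": 0},
    {"hand": 1,"linear": [0.0655,-0.0165,-0.13],"turn": 0},
    {"hand": 1,"linear": [0.0655,-0.0165,-0.13],"turn": 0},
    {"hand": 1,"linear": [0.0655,-0.0165,-0.13],"turn": 0},
    {"hand": 1,"linear": [0.0655,-0.0165,-0.13],"turn": 0},
    {"hand": 1,"linear": [0.0655,-0.0165,-0.13],"turn": 0},
  ],
  force=25,
)

```text
time: 16.3
ee_pos: [0.4578, -0.0496, 0.0034]
tool_rot: [0.993, -0.118, 0.001, 0.0]
contact_force: [-1.0, 1.3, 4.9]
opening: 0.0175
```

```bash
python3 - <<'E'
from h import *
snap('wrist','w13.png')
s=readout.sense(); print(s['time'],s['contact_force'].round(2),s['ee_pos'].round(4),s['opening'],s['tool_rot'])
E
```

```text
16.35 [-0.26  0.23  5.48] [ 0.4578 -0.0496  0.0034] 0.01785471651076612 [ 9.92978750e-01 -1.18290804e-01  6.74152774e-04  1.80865072e-04]
```

View pics/w13.png

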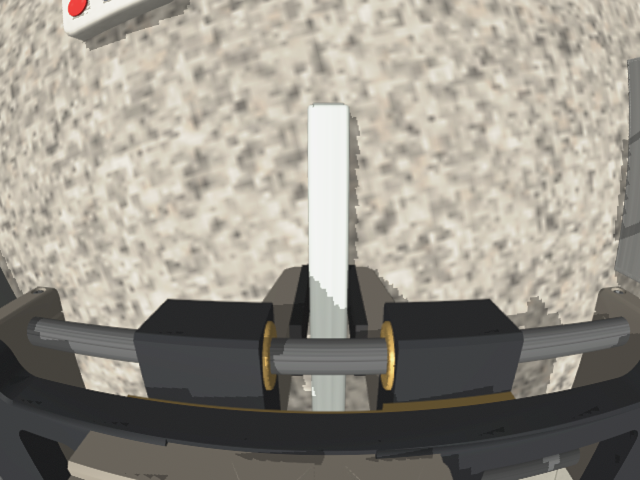

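```bash
python3 - <<'E'
from h import *
d=load('w13.png'); e=np.array([.4578,-.0496]); u=np.array([np.cos(-.2371),np.sin(-.2371)]); n=np.array([-u[1],u[0]])
for uv in ((309.5,103.5),(348.5,103.5)):
    P=atz(d,uv,.014,True); print(P,(P[:2]-e)@u,(P[:2]-e)@n)
E
```

```text
[ 0.54141733 -0.06280008  0.014     ] 0.08437848266922769 0.006809647867495513
[ 0.53753367 -0.07884224  0.014     ] 0.08437153928611263 -0.009695914947198256
```

Call:
apply_moves(
  deltas=[
    {"hand": 1,"linear": [0,0,0.015],"turn": 0},
    {"hand": 1,"linear": [0,0,0.04],"turn": 0},
    {"hand": 1,"linear": [0,-0.01,0.075],"turn": 0},
    {"hand": 1,"linear": [0,-0.03,0.105],"turn": 0},
    {"hand": 1,"linear": [0,-0.06,0.12],"turn": 0},
    {"hand": 1,"linear": [-0.001,-0.095,0.12],"turn": 0},
    {"hand": 1,"linear": [-0.002,-0.13,0.12],"turn": 0},
    {"hand": 1,"linear": [-0.003,-0.165,0.12],"turn": 0},
    {"hand": 1,"linear": [-0.004,-0.2,0.12],"turn": 0},
    {"hand": 1,"linear": [-0.005,-0.235,0.12],"turn": 0},
    {"hand": 1,"linear": [-0.006,-0.265,0.12],"turn": 0},
    {"hand": 1,"linear": [-0.006,-0.29,0.12],"turn": 0},
    {"hand": 1,"linear": [-0.006,-0.305,0.12],"turn": 0},
    {"hand": 1,"linear": [-0.006,-0.305,0.12],"turn": 0},
    {"hand": 1,"linear": [-0.006,-0.305,0.12],"turn": 0},
  ],
)

```text
time: 17.85
ee_pos: [0.451, -0.3533, 0.1222]
tool_rot: [0.993, -0.118, -0.0, -0.001]
contact_force: [-1.0, -0.3, -0.5]
opening: 0.0175
```

```bash
python3 - <<'E'
from h import *
snap('wrist','w14.png');snap('side','s14.png')
s=readout.sense(); print(s['time'],s['contact_force'].round(2),s['ee_pos'].round(4),s['opening'],s['tool_rot'])
crop('s14.png',310,140,120,90,6,'c14.png')
E
```

```text
17.95 [-0.24 -0.12 -0.64] [ 0.4512 -0.3529  0.1223] 0.017242018123562124 [ 9.93045599e-01 -1.17729191e-01 -2.67564293e-04 -4.51662708e-04]
```

View pics/w14.png

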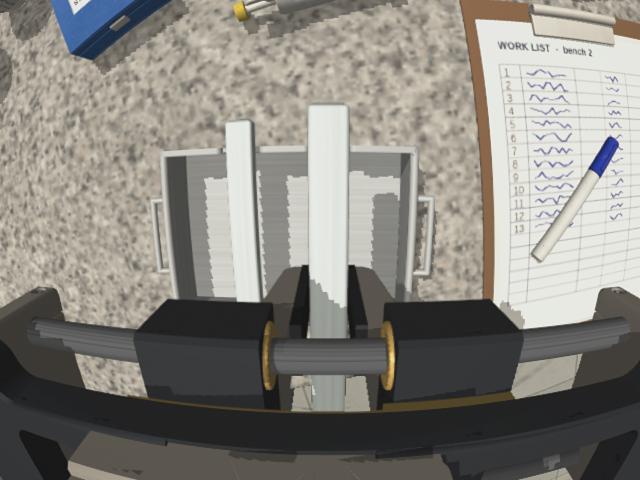

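View pics/c14.png

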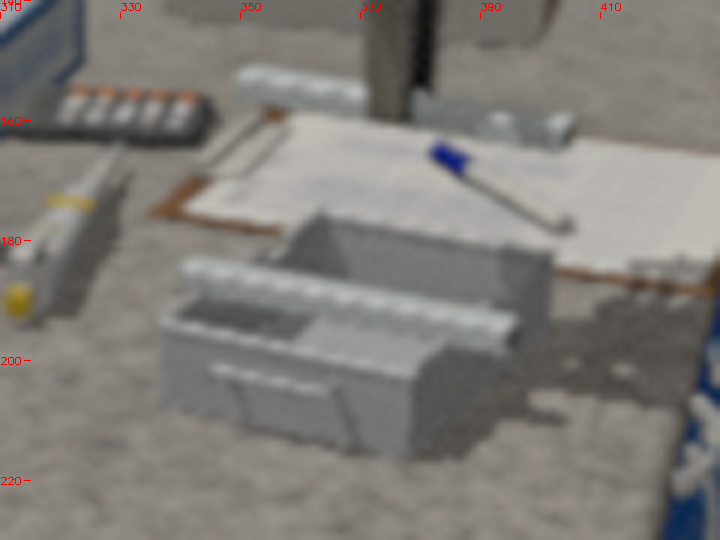

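```bash
python3 - <<'E'
from h import *
crop('w14.png',150,95,290,200,2,'c15.png')
im=cv2.imread('pics/w14.png')[95:215,150:290]; cv2.imwrite('pics/c16.png',cv2.resize(im,None,fx=5,fy=5,interpolation=cv2.INTER_CUBIC))
im=cv2.imread('pics/w14.png')[95:215,300:440]; cv2.imwrite('pics/c17.png',cv2.resize(im,None,fx=5,fy=5,interpolation=cv2.INTER_CUBIC))
E
```

```text
(no output)
```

View pics/c16.png

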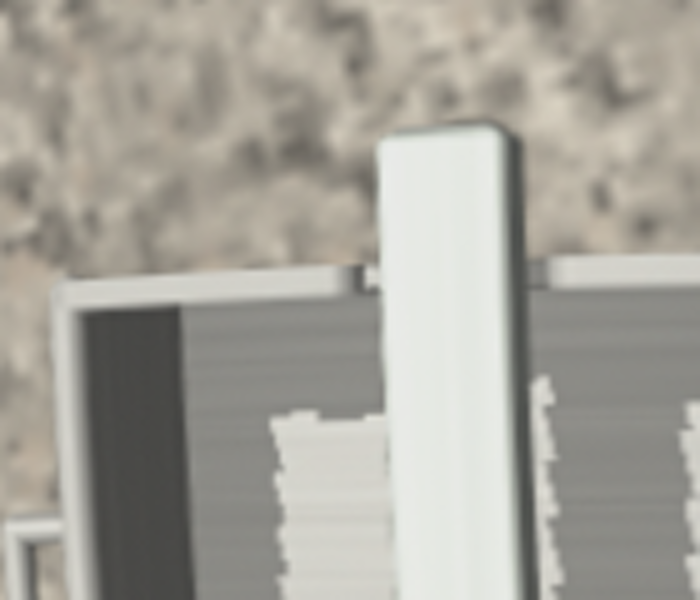

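View pics/c17.png

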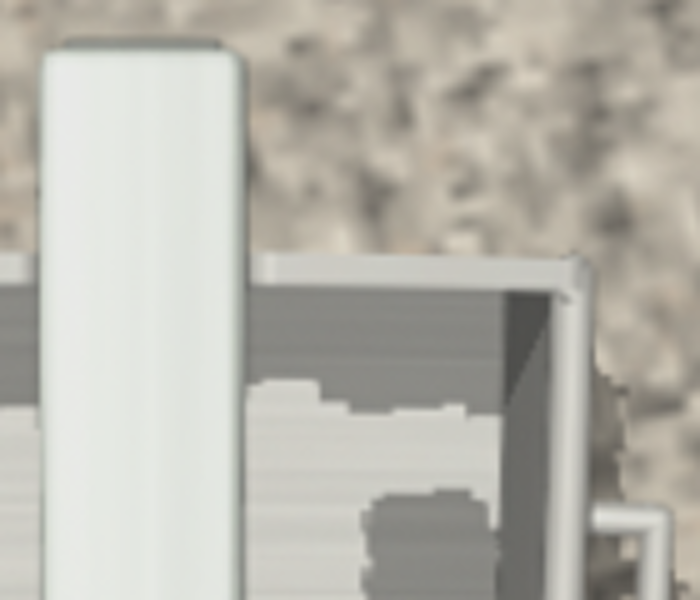

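```bash
python3 - <<'E'
from h import *
d=load('w14.png'); e=np.array([.4512,-.3529]); th=2*np.arctan2(-.11773,.99305); u=np.array([np.cos(th),np.sin(th)]); n=np.array([-u[1],u[0]])
def rel(uv,z):
    P=atz(d,uv,z,True)[:2]-e; return np.r_[P@u,P@n]*1e3
print('yaw',np.degrees(th))
A,B=rel((161.4,151.6),.046),rel((417.6,146.4),.046); print('rim corners',A,B,np.linalg.norm(A-B),'angle',np.degrees(np.arctan2(A[0]-B[0],A[1]-B[1])),'mid',(A+B)/2)
for z in (.046,.042):print('notch',rel((306.5,149),z),rel((352.5,148),z))
print('laid end',rel((226,121.5),.052),rel((250.6,120),.052))
print('held end',rel((308.5,105),.1333),rel((348.5,105),.1333))
E
```

```text
yaw -13.522166139214326
rim corners [ 66.5617462  115.68199179] [ 66.80103018 -61.32012949] 177.0022830218318 angle -0.07745643885737323 mid [66.68138819 27.18093115]
notch [64.14261324 12.66055992] [ 64.76206158 -17.55137849]
notch [64.11768188 12.89574794] [ 64.74720223 -17.80742568]
laid end [83.8935431  65.14233521] [84.03587028 48.52112798]
held end [83.55988322  6.5959961 ] [ 83.52782776 -10.25838838]
```

Call:
apply_moves(
  deltas=[
    {"hand": 1,"linear": [0.001,0.0005,-0.012],"turn": 0},
    {"hand": 1,"linear": [0.001,0.0005,-0.027],"turn": 0},
    {"hand": 1,"linear": [0.001,0.0005,-0.042],"turn": 0},
    {"hand": 1,"linear": [0.001,0.0005,-0.052],"turn": 0},
    {"hand": 1,"linear": [0.001,0.0005,-0.06],"turn": 0},
    {"hand": 1,"linear": [0.001,0.0005,-0.063],"turn": 0},
    {"hand": 1,"linear": [0.001,0.0005,-0.063],"turn": 0},
    {"hand": 1,"linear": [0.001,0.0005,-0.063],"turn": 0},
    {"hand": 1,"linear": [0.001,0.0005,-0.063],"turn": 0},
  ],
)

```text
time: 18.85
ee_pos: [0.4525, -0.3543, 0.0603]
tool_rot: [0.993, -0.118, 0.001, 0.0]
contact_force: [-0.1, 0.1, -0.6]
opening: 0.0177
```

```bash
python3 - <<'E'
from h import *
snap('wrist','w15.png');snap('side','s15.png')
s=readout.sense(); print(s['time'],s['contact_force'].round(2),s['ee_pos'].round(4),s['opening'],s['tool_rot'])
crop('s15.png',310,140,120,90,6,'c18.png')
im=cv2.imread('pics/w15.png')[90:230,120:460]; cv2.imwrite('pics/c19.png',cv2.resize(im,None,fx=2.35,fy=2.35,interpolation=cv2.INTER_CUBIC))
E
```

```text
18.95 [ 0.27  0.38 -0.79] [ 0.4524 -0.3541  0.0602] 0.01768466947871249 [ 9.92974909e-01 -1.18323925e-01  3.85925705e-04  3.59462922e-04]
```

View pics/c19.png

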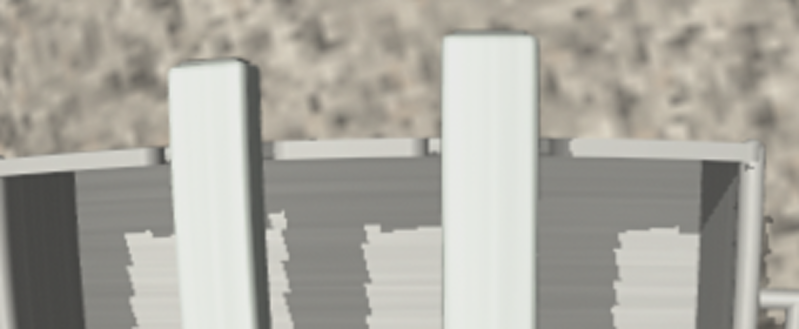

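View pics/c18.png

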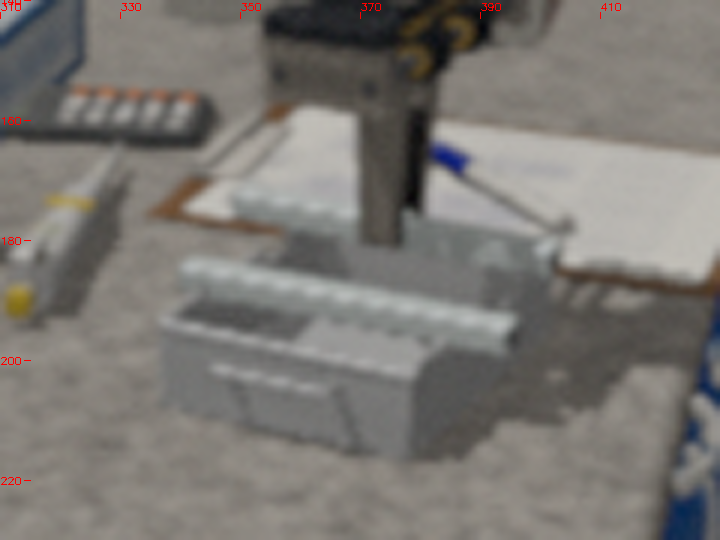

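Call:
apply_moves(
  deltas=[
    {"hand": 1,"linear": [0.0007,0,-0.005],"turn": 0},
    {"hand": 1,"linear": [0.0007,0,-0.01],"turn": 0},
    {"hand": 1,"linear": [0.0007,0,-0.013],"turn": 0},
    {"hand": 1,"linear": [0.0007,0,-0.015],"turn": 0},
    {"hand": 1,"linear": [0.0007,0,-0.0165],"turn": 0},
    {"hand": 1,"linear": [0.0007,0,-0.0175],"turn": 0},
    {"hand": 1,"linear": [0.0007,0,-0.0175],"turn": 0},
    {"hand": 1,"linear": [0.0007,0,-0.0175],"turn": 0},
  ],
)

```text
time: 19.75
ee_pos: [0.4529, -0.3539, 0.0422]
tool_rot: [0.993, -0.118, 0.0, 0.0]
contact_force: [0.7, -0.3, -0.7]
opening: 0.0178
```

```bash
python3 - <<'E'
from h import *
snap('wrist','w16.png');snap('side','s16.png')
s=readout.sense(); print(s['time'],s['contact_force'].round(2),s['ee_pos'].round(4),s['opening'],s['tool_rot'])
crop('s16.png',310,140,120,90,6,'c20.png')
im=cv2.imread('pics/w16.png')[90:230,120:460]; cv2.imwrite('pics/c21.png',cv2.resize(im,None,fx=2.35,fy=2.35,interpolation=cv2.INTER_CUBIC))
E
```

```text
19.85 [ 0.13  0.33 -0.38] [ 0.4529 -0.3539  0.0423] 0.01753549423306654 [ 9.92977023e-01 -1.18307263e-01  1.16413950e-04  9.50000406e-05]
```

View pics/c21.png

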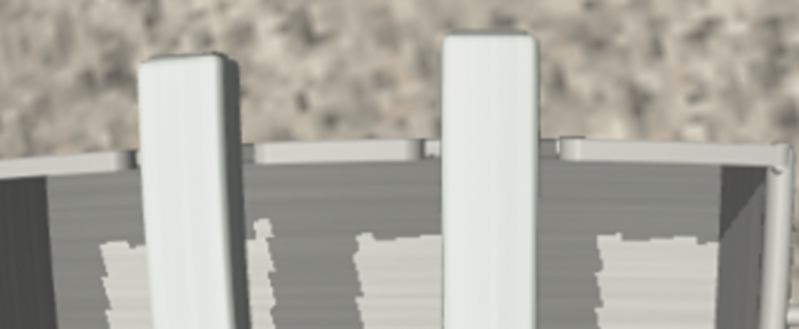

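View pics/c20.png

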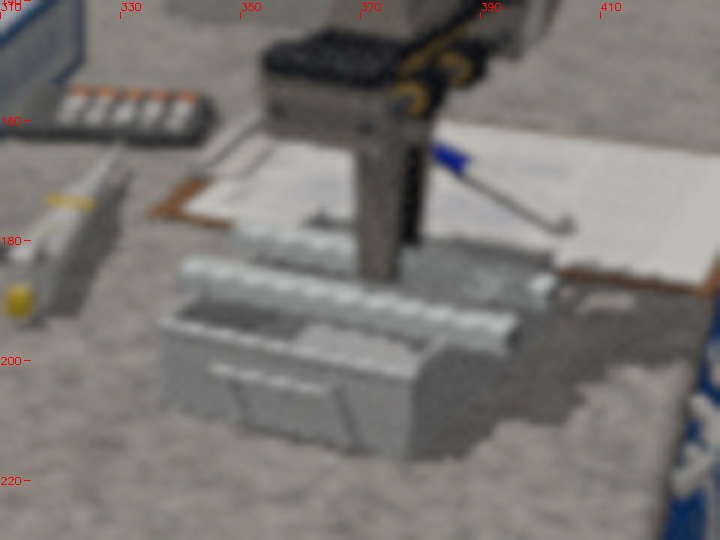

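```bash
python3 - <<'E'
from h import *
d=load('w16.png'); e=np.array([.4529,-.3539]); th=2*np.arctan2(-.1183,.99298); u=np.array([np.cos(th),np.sin(th)]); n=np.array([-u[1],u[0]])
def rel(x,y,z):
    P=atz(d,(120+x/2.35,90+y/2.35),z,True)[:2]-e; return (np.r_[P@u,P@n]*1e3).round(1)
print('held end',rel(446,35,.0533),rel(536,35,.0533)); print('rim outer',rel(415,140,.046),rel(565,139,.046),'inner',rel(415,160,.046)); print('laid end',rel(140,61,.052),rel(222,55,.052))
print('rim R corner',rel(789,148,.046))
E
```

```text
held end [83.7  6.6] [83.7 -9.5]
rim outer [64.5 12.9] [ 64.7 -15.4] inner [60.7 12.9]
laid end [81.9 65.5] [81.8 48.7]
rim R corner [ 64.3 -59.9]
```

Call:
apply_moves(
  deltas=[
    {"hand": 1,"linear": [0.0008,-0.0002,-0.0005],"turn": 0},
    {"hand": 1,"linear": [0.0008,-0.0002,-0.001],"turn": 0},
    {"hand": 1,"linear": [0.0008,-0.0002,-0.001],"turn": 0},
    {"hand": 0.5,"linear": [0.0008,-0.0002,-0.001],"turn": 0},
    {"hand": 0.3,"linear": [0.0008,-0.0002,-0.001],"turn": 0},
    {"hand": 0.3,"linear": [0.0008,-0.0002,-0.001],"turn": 0},
    {"hand": 0.3,"linear": [0.0008,-0.0002,-0.001],"turn": 0},
  ],
)

```text
time: 20.55
ee_pos: [0.4535, -0.354, 0.041]
tool_rot: [0.993, -0.118, -0.0, -0.0]
contact_force: [0.0, -0.3, 0.4]
opening: 0.0319
```

Call:
apply_moves(
  deltas=[
    {"hand": 0.3,"linear": [0,0,0.01],"turn": 0},
    {"hand": 0.3,"linear": [0,0,0.03],"turn": 0},
    {"hand": 0.3,"linear": [0,0,0.06],"turn": 0},
    {"hand": 0.3,"linear": [0,0,0.1],"turn": 0},
    {"hand": 0.3,"linear": [-0.02,0,0.14],"turn": 0},
    {"hand": 0.3,"linear": [-0.04,0,0.18],"turn": 0},
    {"hand": 0.3,"linear": [-0.06,0,0.2],"turn": 0},
    {"hand": 0.3,"linear": [-0.06,0,0.2],"turn": 0},
    {"hand": 0.3,"linear": [-0.06,0,0.2],"turn": 0},
    {"hand": 0.3,"linear": [-0.06,0,0.2],"turn": 0},
  ],
)

```text
time: 21.55
ee_pos: [0.3936, -0.3531, 0.2393]
tool_rot: [0.993, -0.118, -0.001, -0.001]
contact_force: [-0.8, 0.3, -0.6]
opening: 0.032
```

```bash
python3 - <<'E'
from h import *
snap('wrist','w17.png');snap('side','s17.png')
s=readout.sense(); print(s['time'],s['contact_force'].round(2),s['ee_pos'].round(4),s['opening'],s['tool_rot'])
crop('w17.png',200,80,200,150,4,'c22.png'); crop('s17.png',310,140,120,90,6,'c23.png')
E
```

```text
21.65 [0.43 0.83 0.04] [ 0.3936 -0.3531  0.2392] 0.032219044439857424 [ 0.99301559 -0.11797093 -0.00107286 -0.00132511]
```

View pics/w17.png

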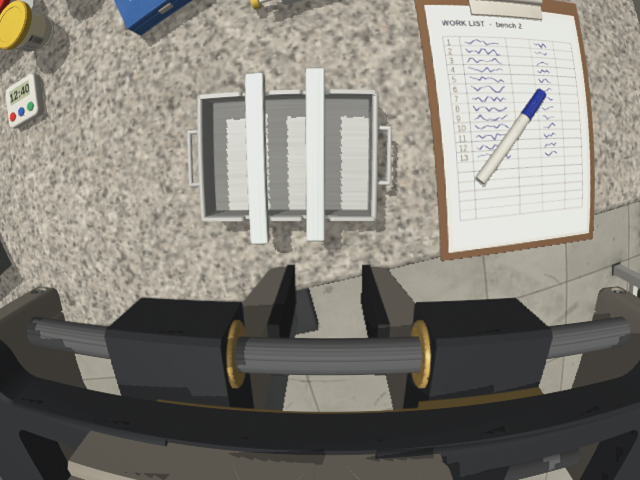

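View pics/c23.png

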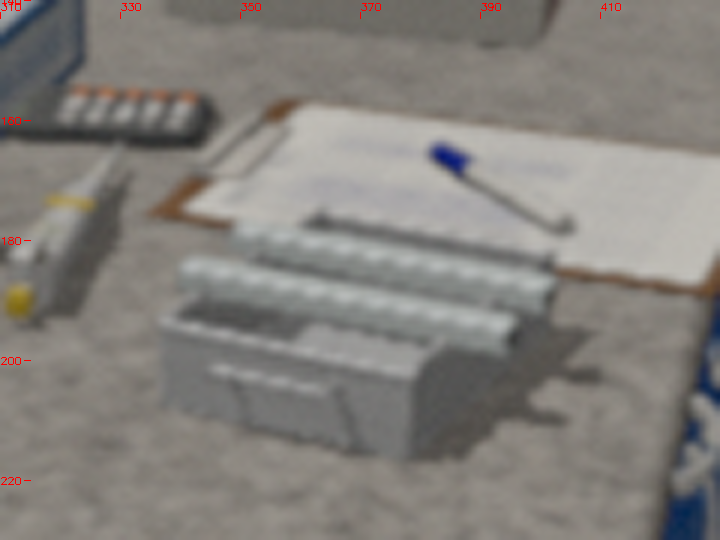

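View pics/s17.png

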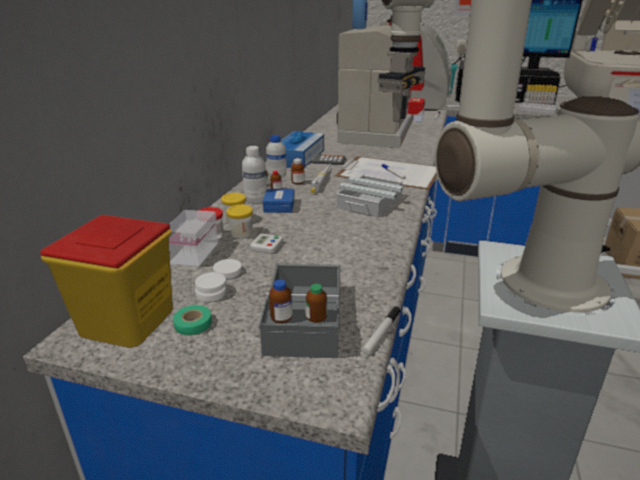

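View pics/c22.png

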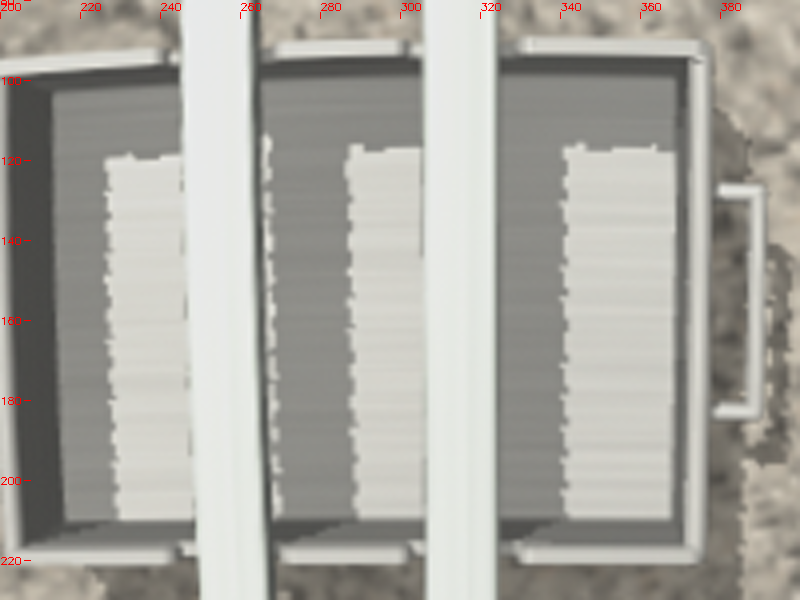

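```bash
python3 - <<'E'
from h import *
a=load('side0.png')['pixels'].astype(int);b=load('s17.png')['pixels'].astype(int)
m=(np.abs(a-b).max(2)>45); 
n,l,st,c=cv2.connectedComponentsWithStats(m.astype(np.uint8))
print([ (x[:5].tolist()) for x in st[1:] if x[4]>6 and x[0]<400])
E
```

```text
[[382, 0, 10, 6, 46], [393, 3, 6, 3, 12], [389, 6, 7, 5, 15], [387, 16, 33, 40, 579], [391, 35, 5, 7, 21], [379, 67, 46, 22, 417], [380, 84, 3, 3, 8], [349, 177, 46, 10, 121], [397, 185, 5, 6, 21], [298, 279, 10, 15, 133]]
```

```bash
python3 - <<'E'
from h import *
d=load('w17.png'); A=lambda x,y,z: atz(d,(x,y),z,True)[:2]
f,b=A(315,68,.052),A(315,240.5,.052); rf,rb=A(315,90.3,.046),A(315,220.3,.046)
print(np.linalg.norm(f-b),np.linalg.norm(rf-rb),np.linalg.norm(f-rf),np.linalg.norm(b-rb),(f+b)/2,(rf+rb)/2)
print(arm.job_done())
E
```

```text
0.16894703218511437 0.12845676436773082 0.021247330048400546 0.019243702731035345 [ 0.45263242 -0.35499277] [ 0.45168918 -0.35463304]
the job is handed in; nothing more can be done
None
```

The spare bar now lies in the tray's empty pair of notches, released, and I handed the job in at about 22 s of the 61 s allowed.

1. **Caddy:** I took the bar lightly near its lip end and let it pivot in the pads. It tilted to about 14° before moving out over the lip, and to about 25° as it came from under the deck.
2. **Worktop:** I gripped harder for the carry, put the bar down on the open worktop and let go. The fingers reached the surface with the bar almost level, so its gripped end may have dropped a few millimetres on release. The picture after release showed it lying flat.
3. **Tray:** I took it again near its middle, lowered it into the notches, opened the fingers and drew clear.

**Last checks:**
- **Fit:** The bar lies in both notches, within about 1 mm of their middle. It overhangs the rims by about 21 mm and 19 mm, against 20 mm asked, so it is roughly 1 mm off centre. The camera's own error is about that size.
- **Other things:** Comparing the side pictures from before and after, only the spare bar and the robot had changed. The bottles, pen, timer, slides and the bar already in the tray show no movement.
- **Forces:** All readings I took stayed below about 6 N.

No check failed. While the bar was still in the caddy, the tilt I measured from the camera differed by 2–3° from what the lift height implied. I put this down to camera error.

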